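# Close the sample jars with the lids that fit and hang up the pails

## Task

Sampling is finished: first close every open jar with a lid that screws fully home, trying the look-alike black lids one after another, since some are of another make and turn without ever sinking; lids that do not fit or are left over stay lying on the counter. Once all jars are closed, hang every steel pail by its handle on a free hook of the drying stand. Leave the wash bottle, wrench and cardboard box alone.

Things in the scene. Friction and masses are not known exactly. Their poses are not given: they have to be found in the camera images.
- jar_1_mouth (a point): open sample jar, clamped immovably on a square steel foot 90 mm wide; 74 mm across, with a 35 mm neck (42 mm over the thread). The point is the centre of its mouth at the top of the rim, 92 mm above the counter; the shoulder lies 24 mm below; z is up. A lid that is fully home has its mid point 6 mm below this point and cannot be lifted off.
- jar_1: the same jar, origin under its foot. Right-handed thread (clockwise from above = down), 25.5 mm a turn, three starts: a lid set straight on catches at any angle, its mid point 5 mm above to 4 mm below the rim. A fitting lid is home within 160 degrees, tight in 60 more. Others only turn round, the mid point staying 5 mm above the rim, and lift straight off.
- jar_2_mouth (a point): open sample jar, clamped immovably on a square steel foot 90 mm wide; 74 mm across, with a 35 mm neck (42 mm over the thread). The point is the centre of its mouth at the top of the rim, 92 mm above the counter; the shoulder lies 24 mm below; z is up. A lid that is fully home has its mid point 6 mm below this point and cannot be lifted off.
- jar_2: the same jar, origin under its foot. Right-handed thread (clockwise from above = down), 25.5 mm a turn, three starts: a lid set straight on catches at any angle, its mid point 5 mm above to 4 mm below the rim. A fitting lid is home within 160 degrees, tight in 60 more. Others only turn round, the mid point staying 5 mm above the rim, and lift straight off.
- lid_1_mid (a point): black screw lid, one of the look-alikes: 54 mm across (16-sided), 20 mm high, hollow, lying with its flat top up. The point is on its axis half-way up (10 mm below the top, 10 mm above its lower edge); z is up, out of its top; yaw means nothing. May be absent. Some lids fit every jar, others none: only trying tells.
- lid_2_mid (a point): black screw lid, one of the look-alikes: 54 mm across (16-sided), 20 mm high, hollow, lying with its flat top up. The point is on its axis half-way up (10 mm below the top, 10 mm above its lower edge); z is up, out of its top; yaw means nothing. May be absent. Some lids fit every jar, others none: only trying tells.
- lid_3_mid (a point): black screw lid, one of the look-alikes: 54 mm across (16-sided), 20 mm high, hollow, lying with its flat top up. The point is on its axis half-way up (10 mm below the top, 10 mm above its lower edge); z is up, out of its top; yaw means nothing. May be absent. Some lids fit every jar, others none: only trying tells.
- lid_4_mid (a point): black screw lid, one of the look-alikes: 54 mm across (16-sided), 20 mm high, hollow, lying with its flat top up. The point is on its axis half-way up (10 mm below the top, 10 mm above its lower edge); z is up, out of its top; yaw means nothing. May be absent. Some lids fit every jar, others none: only trying tells.
- lid_5_mid (a point): black screw lid, one of the look-alikes: 54 mm across (16-sided), 20 mm high, hollow, lying with its flat top up. The point is on its axis half-way up (10 mm below the top, 10 mm above its lower edge); z is up, out of its top; yaw means nothing. May be absent. Some lids fit every jar, others none: only trying tells.
- pail_1_bar (a point): steel sampling pail (may be absent), 64 mm across and 55 mm high, about 160 g, with a stiff upright handle, a rectangular loop of flat bar: the point is the middle of its level top bar (8 mm high, 10 mm wide, along y, free for 66 mm between the legs), 123 mm above the pail's underside and 68 mm above its rim; z is up. The pail stands on the counter.
- pail_2_bar (a point): steel sampling pail (may be absent), 64 mm across and 55 mm high, about 160 g, with a stiff upright handle, a rectangular loop of flat bar: the point is the middle of its level top bar (8 mm high, 10 mm wide, along y, free for 66 mm between the legs), 123 mm above the pail's underside and 68 mm above its rim; z is up. The pail stands on the counter.
- pail_3_bar (a point): steel sampling pail (may be absent), 64 mm across and 55 mm high, about 160 g, with a stiff upright handle, a rectangular loop of flat bar: the point is the middle of its level top bar (8 mm high, 10 mm wide, along y, free for 66 mm between the legs), 123 mm above the pail's underside and 68 mm above its rim; z is up. The pail stands on the counter.
- hook_1 (a point): hook of the fixed drying stand: level flat prong, 14 mm wide, 8 mm thick, pointing along its -x (towards the robot), 225 mm above the counter. The point is mid-length on its centre line: the cross bar (14 mm thick) is 50 mm away along +x, the upturned tip 47 mm along -x, rising 23 mm above the centre line. Three hooks 100 mm apart along y. A hung pail's bar centre is 8 mm above the prong's centre line.
- hook_2 (a point): hook of the fixed drying stand: level flat prong, 14 mm wide, 8 mm thick, pointing along its -x (towards the robot), 225 mm above the counter. The point is mid-length on its centre line: the cross bar (14 mm thick) is 50 mm away along +x, the upturned tip 47 mm along -x, rising 23 mm above the centre line. Three hooks 100 mm apart along y. A hung pail's bar centre is 8 mm above the prong's centre line.
- hook_3 (a point): hook of the fixed drying stand: level flat prong, 14 mm wide, 8 mm thick, pointing along its -x (towards the robot), 225 mm above the counter. The point is mid-length on its centre line: the cross bar (14 mm thick) is 50 mm away along +x, the upturned tip 47 mm along -x, rising 23 mm above the centre line. Three hooks 100 mm apart along y. A hung pail's bar centre is 8 mm above the prong's centre line.
- wash_bottle: white wash bottle, 60 mm across, 150 mm high, origin at the centre of its underside; a bystander
- wrench: cylinder wrench lying on the counter 200 mm long, origin near its middle; a bystander
- vial_box: cardboard box, 90 x 130 x 50 mm, origin at the centre of its underside; a bystander
- pail_1: the same pail as point pail_1_bar; this origin is at the centre of its underside
- pail_2: the same pail as point pail_2_bar; this origin is at the centre of its underside
- pail_3: the same pail as point pail_3_bar; this origin is at the centre of its underside
There are look-alikes about, which are no part of the job. What is shaped like the pail_2 but red is not meant.

How it is judged (in metres and radians):
On the way, in this order (a step that is already met when the one before it is completed fails the run):
1. every jar is closed with a lid screwed fully home (((horizontal distance between lid_1_mid and jar_1_mouth below 0.004 m and z of lid_1_mid in the frame of jar_1_mouth between -0.0095 and -0.0045 m and angle between lid_1_mid's own z axis and vertical below 0.08 rad) or (horizontal distance between lid_2_mid and jar_1_mouth below 0.004 m and z of lid_2_mid in the frame of jar_1_mouth between -0.0095 and -0.0045 m and angle between lid_2_mid's own z axis and vertical below 0.08 rad) or (horizontal distance between lid_3_mid and jar_1_mouth below 0.004 m and z of lid_3_mid in the frame of jar_1_mouth between -0.0095 and -0.0045 m and angle between lid_3_mid's own z axis and vertical below 0.08 rad) or (horizontal distance between lid_4_mid and jar_1_mouth below 0.004 m and z of lid_4_mid in the frame of jar_1_mouth between -0.0095 and -0.0045 m and angle between lid_4_mid's own z axis and vertical below 0.08 rad) or (horizontal distance between lid_5_mid and jar_1_mouth below 0.004 m and z of lid_5_mid in the frame of jar_1_mouth between -0.0095 and -0.0045 m and angle between lid_5_mid's own z axis and vertical below 0.08 rad)) and ((horizontal distance between lid_1_mid and jar_2_mouth below 0.004 m and z of lid_1_mid in the frame of jar_2_mouth between -0.0095 and -0.0045 m and angle between lid_1_mid's own z axis and vertical below 0.08 rad) or (horizontal distance between lid_2_mid and jar_2_mouth below 0.004 m and z of lid_2_mid in the frame of jar_2_mouth between -0.0095 and -0.0045 m and angle between lid_2_mid's own z axis and vertical below 0.08 rad) or (horizontal distance between lid_3_mid and jar_2_mouth below 0.004 m and z of lid_3_mid in the frame of jar_2_mouth between -0.0095 and -0.0045 m and angle between lid_3_mid's own z axis and vertical below 0.08 rad) or (horizontal distance between lid_4_mid and jar_2_mouth below 0.004 m and z of lid_4_mid in the frame of jar_2_mouth between -0.0095 and -0.0045 m and angle between lid_4_mid's own z axis and vertical below 0.08 rad) or (horizontal distance between lid_5_mid and jar_2_mouth below 0.004 m and z of lid_5_mid in the frame of jar_2_mouth between -0.0095 and -0.0045 m and angle between lid_5_mid's own z axis and vertical below 0.08 rad))), for 0.2 s.
2. every pail hangs by its handle on a hook (((x of pail_1_bar in the frame of hook_1 between -0.045 and 0.045 m and y of pail_1_bar in the frame of hook_1 between -0.04 and 0.04 m and z of pail_1_bar in the frame of hook_1 between 0.004 and 0.018 m) or (x of pail_1_bar in the frame of hook_2 between -0.045 and 0.045 m and y of pail_1_bar in the frame of hook_2 between -0.04 and 0.04 m and z of pail_1_bar in the frame of hook_2 between 0.004 and 0.018 m) or (x of pail_1_bar in the frame of hook_3 between -0.045 and 0.045 m and y of pail_1_bar in the frame of hook_3 between -0.04 and 0.04 m and z of pail_1_bar in the frame of hook_3 between 0.004 and 0.018 m)) and ((x of pail_2_bar in the frame of hook_1 between -0.045 and 0.045 m and y of pail_2_bar in the frame of hook_1 between -0.04 and 0.04 m and z of pail_2_bar in the frame of hook_1 between 0.004 and 0.018 m) or (x of pail_2_bar in the frame of hook_2 between -0.045 and 0.045 m and y of pail_2_bar in the frame of hook_2 between -0.04 and 0.04 m and z of pail_2_bar in the frame of hook_2 between 0.004 and 0.018 m) or (x of pail_2_bar in the frame of hook_3 between -0.045 and 0.045 m and y of pail_2_bar in the frame of hook_3 between -0.04 and 0.04 m and z of pail_2_bar in the frame of hook_3 between 0.004 and 0.018 m)) and ((x of pail_3_bar in the frame of hook_1 between -0.045 and 0.045 m and y of pail_3_bar in the frame of hook_1 between -0.04 and 0.04 m and z of pail_3_bar in the frame of hook_1 between 0.004 and 0.018 m) or (x of pail_3_bar in the frame of hook_2 between -0.045 and 0.045 m and y of pail_3_bar in the frame of hook_2 between -0.04 and 0.04 m and z of pail_3_bar in the frame of hook_2 between 0.004 and 0.018 m) or (x of pail_3_bar in the frame of hook_3 between -0.045 and 0.045 m and y of pail_3_bar in the frame of hook_3 between -0.04 and 0.04 m and z of pail_3_bar in the frame of hook_3 between 0.004 and 0.018 m))), for 0.2 s.
At the end, for the whole second after the job is handed in: Each jar has a lid fully home (within 1.5 mm of home height, 4 mm of the axis, level to 4.5 degrees); each pail's handle bar rests on a prong between stand and tip (4 to 18 mm above its centre line, within 40 mm sideways); other lids lie on the counter; pails at rest (below 60 mm/s) (all of step 1 and all of step 2 and ((horizontal distance between lid_1_mid and jar_1_mouth below 0.004 m and z of lid_1_mid in the frame of jar_1_mouth between -0.0095 and -0.0045 m and angle between lid_1_mid's own z axis and vertical below 0.08 rad) or (horizontal distance between lid_1_mid and jar_2_mouth below 0.004 m and z of lid_1_mid in the frame of jar_2_mouth between -0.0095 and -0.0045 m and angle between lid_1_mid's own z axis and vertical below 0.08 rad) or height (world z) of lid_1_mid between 0 and 0.03 m) and ((horizontal distance between lid_2_mid and jar_1_mouth below 0.004 m and z of lid_2_mid in the frame of jar_1_mouth between -0.0095 and -0.0045 m and angle between lid_2_mid's own z axis and vertical below 0.08 rad) or (horizontal distance between lid_2_mid and jar_2_mouth below 0.004 m and z of lid_2_mid in the frame of jar_2_mouth between -0.0095 and -0.0045 m and angle between lid_2_mid's own z axis and vertical below 0.08 rad) or height (world z) of lid_2_mid between 0 and 0.03 m) and ((horizontal distance between lid_3_mid and jar_1_mouth below 0.004 m and z of lid_3_mid in the frame of jar_1_mouth between -0.0095 and -0.0045 m and angle between lid_3_mid's own z axis and vertical below 0.08 rad) or (horizontal distance between lid_3_mid and jar_2_mouth below 0.004 m and z of lid_3_mid in the frame of jar_2_mouth between -0.0095 and -0.0045 m and angle between lid_3_mid's own z axis and vertical below 0.08 rad) or height (world z) of lid_3_mid between 0 and 0.03 m) and ((horizontal distance between lid_4_mid and jar_1_mouth below 0.004 m and z of lid_4_mid in the frame of jar_1_mouth between -0.0095 and -0.0045 m and angle between lid_4_mid's own z axis and vertical below 0.08 rad) or (horizontal distance between lid_4_mid and jar_2_mouth below 0.004 m and z of lid_4_mid in the frame of jar_2_mouth between -0.0095 and -0.0045 m and angle between lid_4_mid's own z axis and vertical below 0.08 rad) or height (world z) of lid_4_mid between 0 and 0.03 m) and ((horizontal distance between lid_5_mid and jar_1_mouth below 0.004 m and z of lid_5_mid in the frame of jar_1_mouth between -0.0095 and -0.0045 m and angle between lid_5_mid's own z axis and vertical below 0.08 rad) or (horizontal distance between lid_5_mid and jar_2_mouth below 0.004 m and z of lid_5_mid in the frame of jar_2_mouth between -0.0095 and -0.0045 m and angle between lid_5_mid's own z axis and vertical below 0.08 rad) or height (world z) of lid_5_mid between 0 and 0.03 m) and linear speed of each of pail_1, pail_2, pail_3 below 0.06 m/s); the robot touches nothing.
It fails at once if the wash bottle is moved more than 30 mm (distance of wash_bottle from where it was at the start of the episode above 0.03 m).
It fails at once if the wrench is moved more than 30 mm (distance of wrench from where it was at the start of the episode above 0.03 m).
It fails at once if the vial box is moved more than 30 mm (distance of vial_box from where it was at the start of the episode above 0.03 m).
Of lid_1, lid_2, lid_3, lid_4, lid_5 only 4 to 5 are there at a start; the rules pass over those that are not, and their reading is None.
Of pail_1, pail_2, pail_3 only 2 to 3 are there at a start; the rules pass over those that are not, and their reading is None.
At some moment in a run one of lid_1, lid_2, lid_3, lid_4, lid_5 may be knocked a few centimetres aside while the robot is not near it.
It also fails if it takes over 210 s, if anything falls off the work surface, if the arm or the gripper's body presses on something with over 40 N, if the wrist force passes 120 N, or if a joint passes its speed limit or range.

## Robot

A 7-joint arm with a two-finger parallel gripper is mounted at the origin on the work surface. World frame = base frame: x ahead of the robot, y to its left, z up, the work surface at z = 0. Lengths are in mm, angles in rad, forces in N, time in s.
With the tool pointing down it reaches from about 400 to 875 mm from the base axis. Payload 4.4 kg.
Tool frame: the origin (TCP) lies midway between the tips of the shut fingers; the grasp point (between the pads) lies 19 mm behind it; z points along the fingers, y is the line along which they close (so a half turn about z gives the same grasp; the last joint's range is limited). The gripper opens to 85 mm and grips with 20 to 120 N. Pads are 22 mm wide; open, the fingers measure 114 mm over their backs; the gripper's body (76 mm by 85 mm) begins 54 mm behind the grasp point. The pads swing forward as they close: fully open they stand 13 mm farther back than shut.
Start: joints at [-1.2, 0.628, 0.038, 1.517, -0.027, 0.996, -0.02], TCP at [274.956, 588.996, 231.313] pointing down, gripper open.
Joint ranges: [-3.06, 3.06], [-0.37, 2.12], [-1.25, 1.32], [0.18, 2.47], [-1.1, 4.24], [0.23, 1.98], [-2.94, 2.94]. Speed limits (rad/s): [2.57, 2.57, 3.14, 3.14, 3.14, 3.14, 3.14].

## Interface

Orientations are given as [roll, pitch, yaw] about the fixed x, y, z axes, in that order (R = Rz(yaw) Ry(pitch) Rx(roll)).
In Python, from cell import ctrl gives the robot as it stands. The module is installed in compiled form; this text tells all that it offers.
- The arm moves only by the tool step_arm, never from a script. Its argument "commands" is one flat list of numbers, 7 for each row, row after row: the shift along the tool's x, y, z in cm, then the turn, a rotation vector about the tool's x, y, z in rad, then the opening, from 0 (shut) to 1 (fully open). A call has 1 to 10 rows; each row is the pose to reach, as a shift and turn from the pose commanded when the call began, along the tool's axes at that moment; what a row does not reach only later rows make up. A row lasts 1/10 s, in which the tool goes at most 50 mm and 8.59 degrees, less where a joint would pass 70% of its speed; a pose out of reach is approached as far as the arm can. A call with a gripper value outside its range is refused whole. The fingers move at their own pace and stop on an object; the grip force is fixed at half the most. Time passes only in rows, so rows that repeat a pose let the fingers close. It gives the time, the measured TCP pose, the force, the opening and the grip force at its end, in the units of the state.
- ctrl.read_state(): the state, without advancing time (a new reading comes with each control period).
- ctrl.get_image(name): name is "scene" or "top"; returns a dict with "image" (480x640x3 uint8, red, green, blue), "range_z" (480x640 float32, mm along the optical axis (not along the pixel's ray), 0 where there is no reading), "vfov" (degrees; the focal length in pixels is half the picture's height over the tangent of half this angle, whatever the lens; pixels are square), "cx", "cy" (the principal point, pixels), "world_to_cam" (4x4, takes a point from world to camera coordinates). Camera axes: x right, y down, z forward; pixel columns grow to the right and rows downward; lengths in mm; the calibration is good to about 2 mm. A picture is of the moment at which its call begins.
- ctrl.finish_job(): hands the job in; it is judged then, once.
The state is a dict: "clock": time; "qpos": joint angles; "qd": joint speeds; "tau": joint torques, N m; "eef_pos": TCP position; "tool_rot": TCP orientation; "force": force on the tool from outside, world axes, zero at the start; "torque": the same for the moment, N m; "width": finger opening in mm; "gripper_force": force on a finger pad.
Only numpy, scipy, OpenCV 4.12 (cv2) and the standard library are available. Lean on these libraries where they do the work, as an engineer would, in place of code of your own. Each camera call takes 0.05 s, during which the arm holds its last target. There are 200 camera calls.

## Working session

There is one attempt and no reset: what is moved stays moved. The work goes in short steps, Python scripts to look and compute and a tool call to move; the robot and the scene stay as the last step left them, time stands still between calls to the robot, and variables do not carry over. Pictures are saved under pics/ and viewed, at most 14 in all, crops included, and the job is handed in when it is done.

Besides the shell and the picture viewer there is one more tool, called after "Request:" as name(argument=value, ...) on one line, values as JSON. step_arm: Moves the arm, as the interface text tells. Its arguments: {"type":"object","properties":{"commands":{"type":"array"}},"required":["commands"]}

```bash
mkdir -p pics; cat > h.py <<'E'
import numpy as np, cv2
from cell import ctrl
def cam(n):
    d=ctrl.get_image(n); f=240/np.tan(np.radians(d["vfov"])/2)
    d["f"]=f; return d
def save(d,name,box=None,s=1):
    im=d["image"][:,:,::-1]
    if box: im=im[box[1]:box[3],box[0]:box[2]]
    cv2.imwrite("pics/"+name,cv2.resize(im,None,fx=s,fy=s,interpolation=cv2.INTER_CUBIC))
def ray(d,u,v,z):
    T=d["world_to_cam"];R=T[:3,:3];o=-R.T@T[:3,3]
    r=R.T@np.array([(u-d["cx"])/d["f"],(v-d["cy"])/d["f"],1]); return o+r*(z-o[2])/r[2]
def cloud(d):
    v,u=np.mgrid[:480,:640];Z=d["range_z"];T=d["world_to_cam"]
    P=np.stack([(u-d["cx"])/d["f"]*Z,(v-d["cy"])/d["f"]*Z,Z],-1)
    return (P-T[:3,3])@T[:3,:3]
E
python3 - <<'E'
from h import *
for n in("scene","top"):
    d=cam(n);save(d,n+"0.png");print(n,d["vfov"],d["cx"],d["cy"],d["f"],np.round(d["world_to_cam"],3).tolist())
s=ctrl.read_state();print(s)
E
```

```text
scene 57.283743726408325 328.42438374628654 238.45785529341754 439.42674503863105 [[-0.687, 0.727, 0.005, 374.927], [0.62, 0.59, -0.517, -232.206], [-0.379, -0.352, -0.856, 1453.413], [0.0, 0.0, 0.0, 1.0]]
top 44.90497911002302 317.08521689145095 232.747469860031 580.7729152554261 [[-0.038, -0.999, -0.002, 8.799], [-0.97, 0.038, -0.24, 570.255], [0.239, -0.008, -0.971, 1209.857], [0.0, 0.0, 0.0, 1.0]]
{'clock': 0.1, 'qpos': array([-1.19982029,  0.62922571,  0.03843927,  1.51825147, -0.0269945 ,
        0.99630253, -0.01999239]), 'qd': array([ 0.00018254, -0.00145333,  0.00062746, -0.00241801, -0.00134372,
        0.00118583, -0.00304234]), 'tau': array([ 3.36422723e-03, -5.64536834e+01,  1.23055480e+00, -1.93974280e+01,
        1.12824931e-02,  5.38365275e-03, -7.90099421e-06]), 'eef_pos': array([274.70122638, 588.49435573, 230.5043284 ]), 'tool_rot': array([-3.13992339e+00,  1.63011721e-05,  2.70483205e+00]), 'force': array([-0.67080463, -0.54356114, -0.13875234]), 'torque': array([ 0.02242271,  0.00182337, -0.01330131]), 'gripper_force': 0.0, 'width': 85.22002496853038}
```

View pics/scene0.png

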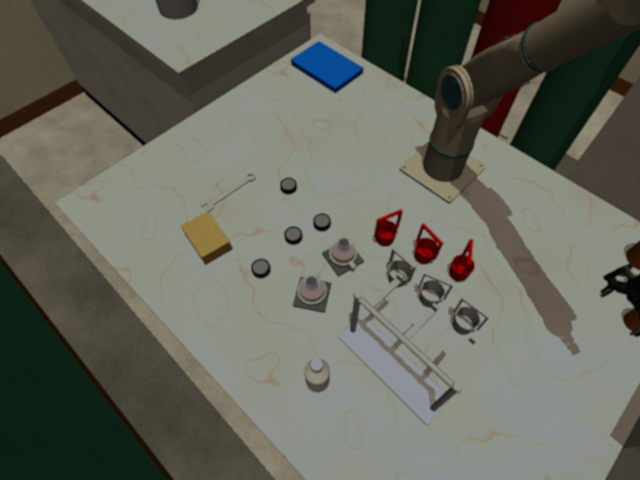

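View pics/top0.png

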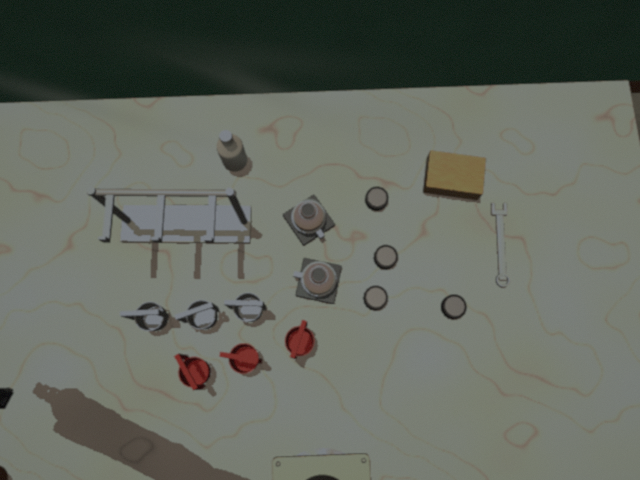

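The top view shows four lids at (377,197), (386,256), (375,297) and (454,306). The jars are at (310,213) and (319,278). The steel pails are at (152,318), (203,315) and (249,308), and the red look-alikes at (195,372), (245,359) and (300,341) are not to be touched. The stand spans (95..250, 190..240), with its hooks at about (107,240), (160,240) and (211,240). The bottle is at (232,152), the box at (455,175) and the wrench at (502,245).

```bash
python3 - <<'E'
from h import *
d=cam("top");save(d,"crop1.png",(80,120,340,400),2)
C=cloud(d);z=C[...,2];x=C[...,0];y=C[...,1];ok=(d["range_z"]>0)&(x>150)&(x<1000)&(abs(y)<700)
print("counter z",np.median(z[ok]))
def comps(m,name,amin=15):
    n,l,s,c=cv2.connectedComponentsWithStats(m.astype(np.uint8))
    for i in range(1,n):
        if s[i,4]>=amin:
            p=C[l==i];lo=p.min(0);hi=p.max(0)
            print(name,"px",c[i].round(),"n",s[i,4],"med",np.median(p,0).round(1),"mid",((lo+hi)/2).round(1),"ext",(hi-lo).round(0))
comps(ok&(z>12)&(z<28),"low",60)
comps(ok&(z>82)&(z<100),"jar",20)
comps(ok&(z>112)&(z<135),"bar",15)
comps(ok&(z>210)&(z<260),"hook",15)
E
```

```text
counter z 0.986439977329591
low px [448. 192.] n 142 med [ 665.4 -318.7   20.1] mid [ 682.1 -329.3   20. ] ext [ 63. 126.  16.]
low px [377. 197.] n 427 med [ 661.3 -155.6   21.2] mid [ 662.8 -156.    20.1] ext [55. 52. 16.]
low px [139. 222.] n 641 med [624.4 396.6  13.9] mid [625.1 398.5  18.9] ext [91. 80. 14.]
low px [185. 223.] n 928 med [618.8 290.6  14. ] mid [619.  290.1  17.1] ext [ 91. 102.  10.]
low px [232. 224.] n 679 med [609.7 185.9  13.9] mid [614.2 179.5  19.4] ext [91. 84. 15.]
low px [289. 216.] n 61 med [626.6  49.9  13.7] mid [625.6  51.8  18.9] ext [44. 24. 14.]
low px [328. 223.] n 82 med [605.3 -39.3  14.3] mid [607.6 -40.6  19.2] ext [45. 31. 14.]
low px [305. 236.] n 114 med [577.7  14.7  13.9] mid [578.9  13.   19.9] ext [31. 53. 16.]
low px [386. 256.] n 455 med [ 521.7 -167.    20.9] mid [ 523.  -168.    19.8] ext [55. 55. 15.]
low px [331. 293.] n 112 med [437.6 -41.1  14.2] mid [451.4 -33.5  19.6] ext [61. 52. 15.]
low px [376. 297.] n 470 med [ 429.9 -138.7   21.2] mid [ 430.4 -139.2   20.2] ext [54. 54. 15.]
low px [454. 306.] n 486 med [ 403.2 -310.9
[... 720 characters left out ...]
5.1 141.6 127.3] mid [414.9 142.5 123.8] ext [14. 77. 21.]
bar px [194. 310.] n 222 med [403.4 243.5 127. ] mid [403.1 243.7 123.1] ext [32. 77. 20.]
bar px [140. 312.] n 224 med [403.5 354.2 126.6] mid [403.9 355.6 122.7] ext [11. 80. 20.]
bar px [298. 339.] n 202 med [337.6  33.8 127.5] mid [338.9  33.8 125. ] ext [73. 34. 16.]
bar px [186. 371.] n 239 med [283.5 257.8 126.8] mid [283.8 258.6 122.5] ext [71. 45. 20.]
bar px [239. 357.] n 204 med [307.6 152.5 127.2] mid [306.9 152.7 123.1] ext [22. 77. 22.]
hook px [160. 206.] n 2314 med [612.1 290.7 230.2] mid [580.  288.9 231.7] ext [120. 291.  42.]
hook px [ 11. 390.] n 22 med [260.8 537.7 254.5] mid [259.9 536.8 252.6] ext [ 9.  7. 14.]
```

View pics/crop1.png

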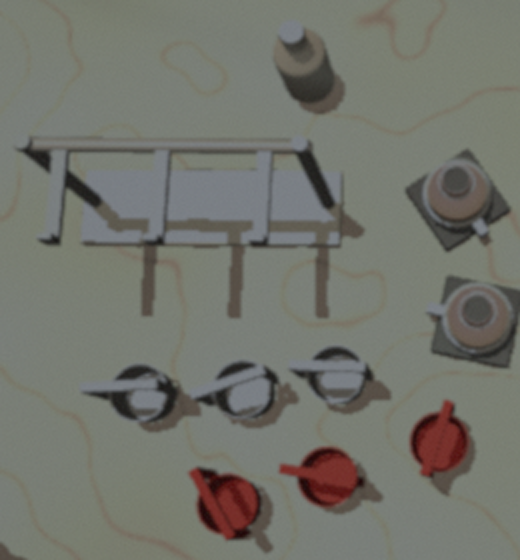

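Three steel pails are confirmed with all three hooks free, and the red ones are decoys. The four lids are at about (663,-156), (523,-168), (430,-139) and (404,-311), and the jar mouths at about (618,5) and (474,-13). I'll start with lid C at (430,-139) and use tool yaw π.

Request:
step_arm(commands=[-44.9, -59.4, 0, 0, 0, -0.437, 0.8, -44.9, -59.4, 0, 0, 0, -0.437, 0.8, -44.9, -59.4, 0, 0, 0, -0.437, 0.8, -44.9, -59.4, 0, 0, 0, -0.437, 0.8, -44.9, -59.4, 0, 0, 0, -0.437, 0.8, -44.9, -59.4, 0, 0, 0, -0.437, 0.8, -44.9, -59.4, 0, 0, 0, -0.437, 0.8, -44.9, -59.4, 0, 0, 0, -0.437, 0.8, -44.9, -59.4, 0, 0, 0, -0.437, 0.8, -44.9, -59.4, 0, 0, 0, -0.437, 0.8])

```text
clock: 1.15
eef_pos: [379.5, 98.1, 231.5]
tool_rot: [3.141, 0.001, -3.141]
force: [0.5, 0.2, 0.1]
width: 68.2
gripper_force: 0.0
```

```bash
cat > go.py <<'E'
# usage: go.py x y z yaw  -> tool-frame move (cm, rad); "lids" lists lids
import sys
from h import *
a=sys.argv[1:]
if "lids" in a:
    d=cam("top");C=cloud(d);x,y,z=np.moveaxis(C,-1,0)
    m=(d["range_z"]>0)&(z>12)&(z<28)&(x>300)&(x<800)&(y<-60)&(y>-450)
    n,l,s,c=cv2.connectedComponentsWithStats(m.astype(np.uint8))
    for i in range(1,n):
        if s[i,4]>150:
            p=C[l==i];p=p[p[:,2]>17];print("lid",c[i].round(),s[i,4],((p.min(0)+p.max(0))/2).round(1)[:2])
    a.remove("lids")
s=ctrl.read_state();print("t",round(s["clock"],2),"p",s["eef_pos"].round(1),"rot",s["tool_rot"].round(4),"q",s["qpos"].round(2),"F",s["force"].round(1),"w",round(s["width"],1),"gf",round(s["gripper_force"],1))
from scipy.spatial.transform import Rotation as Ro
if a:
    X,Y,Z,psi=map(float,a);R=Ro.from_euler("xyz",s["tool_rot"]);T=Ro.from_euler("xyz",[np.pi,0,psi])
    print("move cm",(R.inv().apply(np.array([X,Y,Z])-s["eef_pos"])/10).round(2),"turn",(R.inv()*T).as_rotvec().round(3))
E
python3 go.py lids 430 -139 120 3.1416
```

```text
lid [377. 197.] 427 [ 663.1 -156.1]
lid [386. 256.] 451 [ 522.4 -167.6]
lid [376. 297.] 471 [ 430.  -138.7]
lid [454. 306.] 476 [ 403.5 -312.1]
t 1.2 p [380.5  89.  231.3] rot [-3.1364e+00  1.0000e-04  3.1302e+00] q [-0.3   0.27 -0.01  2.19  0.01  0.69  1.24] F [ 0.5 -7.3 -0.4] w 68.0 gf 0.0
move cm [ -5.21 -22.69  11.25] turn [-0.005  0.    -0.011]
```

Request:
step_arm(commands=[-5.2, -22.7, 5, 0, 0, 0, 0.8, -5.2, -22.7, 5, 0, 0, 0, 0.8, -5.2, -22.7, 5, 0, 0, 0, 0.8, -5.2, -22.7, 5, 0, 0, 0, 0.8, -5.2, -22.7, 5, 0, 0, 0, 0.8, -5.2, -22.7, 11, 0, 0, 0, 0.8, -5.2, -22.7, 11, 0, 0, 0, 0.8, -5.2, -22.7, 11, 0, 0, 0, 0.8, -5.2, -22.7, 11, 0, 0, 0, 0.8])

```text
clock: 2.1
eef_pos: [431.9, -125.9, 122.2]
tool_rot: [3.141, 0.0, -3.139]
force: [-1.0, -0.6, 0.7]
width: 68.5
gripper_force: 0.0
```

```bash
python3 go.py lids 430 -139 30 3.1416
```

```text
lid [377. 197.] 431 [ 662.4 -156.1]
lid [459. 302.] 182 [ 411.4 -321.9]
t 2.15 p [ 432.4 -126.1  122.7] rot [-3.1415e+00  2.0000e-03 -3.1395e+00] q [ 0.21  0.53  0.02  2.16 -0.02  0.44  1.81] F [-0.3  0.1  1.2] w 68.7 gf 0.0
move cm [ 0.26 -1.29  9.27] turn [-0.     0.002  0.002]
```

Request:
step_arm(commands=[0.26, -1.28, 5, 0, 0, 0, 0.8, 0.26, -1.28, 9.3, 0, 0, 0, 0.8, 0.26, -1.28, 9.3, 0, 0, 0, 0.8, 0.26, -1.28, 11.9, 0, 0, 0, 0.8, 0.26, -1.28, 11.9, 0, 0, 0, 0.8, 0.26, -1.28, 11.9, 0, 0, 0, 0.8])

```text
clock: 2.75
eef_pos: [429.7, -139.8, 2.6]
tool_rot: [-3.141, 0.001, -3.139]
force: [-0.4, 0.8, 0.4]
width: 68.3
gripper_force: 0.0
```

Request:
step_arm(commands=[0, 0, 0.1, 0, 0, 0, 0.4, 0, 0, 0.1, 0, 0, 0, 0.4, 0, 0, 0.1, 0, 0, 0, 0.4, 0, 0, 0.1, 0, 0, 0, 0.4, 0, 0, 0.1, 0, 0, 0, 0.4])

```text
clock: 3.25
eef_pos: [429.8, -139.9, 3.0]
tool_rot: [-3.14, 0.002, -3.141]
force: [-0.8, 0.4, 5.9]
width: 52.1
gripper_force: 62.3
```

Request:
step_arm(commands=[0, 0, -5, 0, 0, 0, 0.4, 0, 0, -10, 0, 0, 0, 0.4, 0, 0, -13.5, 0, 0, 0, 0.4, 0, 0, -13.5, 0, 0, 0, 0.4, -1.8, 4.5, -13.5, 0, 0, 0, 0.4, -3.2, 9, -13.5, 0, 0, 0, 0.4, -4.44, 12.7, -13.5, 0, 0, 0, 0.4, -4.44, 12.7, -13.5, 0, 0, 0, 0.4, -4.44, 12.7, -13.5, 0, 0, 0, 0.4, -4.44, 12.7, -13.5, 0, 0, 0, 0.4])

```text
clock: 4.25
eef_pos: [472.3, -13.9, 136.1]
tool_rot: [-3.14, -0.002, 3.141]
force: [0.6, 0.2, 0.0]
width: 52.0
gripper_force: 63.3
```

```bash
python3 go.py 474.2 -12.7 93 3.1416
```

```text
t 4.25 p [472.3 -13.9 136.1] rot [-3.1402e+00 -1.6000e-03  3.1408e+00] q [ 0.39  0.6  -0.62  2.08  0.58  0.64  0.95] F [0.6 0.2 0. ] w 52.0 gf 63.3
move cm [-0.2   0.13  4.31] turn [-0.001 -0.002 -0.001]
```

Request:
step_arm(commands=[-0.2, 0.13, 3, 0, 0, 0, 0.4, -0.2, 0.13, 3.5, 0, 0, 0, 0.4, -0.2, 0.13, 4, 0, 0, 0, 0.4, -0.2, 0.13, 4.3, 0, 0, 0, 0.4, -0.2, 0.13, 4.3, 0, 0, 0, 0.4])

```text
clock: 4.75
eef_pos: [475.2, -11.8, 93.5]
tool_rot: [-3.141, -0.0, 3.141]
force: [0.5, -0.1, 0.2]
width: 51.7
gripper_force: 63.3
```

Request:
step_arm(commands=[0, 0, 0.1, 0, 0, 0, 0.4, 0, 0, 0.2, 0, 0, 0, 0.4, 0, 0, 0.3, 0, 0, 0, 0.4, 0, 0, 0.3, 0, 0, 0, 0.4])

```text
clock: 5.15
eef_pos: [475.2, -11.5, 90.3]
tool_rot: [-3.142, -0.0, -3.141]
force: [-0.4, -0.1, 0.6]
width: 52.0
gripper_force: 63.3
```

Request:
step_arm(commands=[0.1, -0.12, 0.0, 0, 0, 0, 0.4, 0.1, -0.12, 0.1, 0, 0, 0, 0.4, 0.1, -0.12, 0.1, 0, 0, 0, 0.4])

```text
clock: 5.45
eef_pos: [474.0, -12.4, 89.2]
tool_rot: [3.141, -0.0, -3.141]
force: [-0.1, 1.1, 0.2]
width: 52.3
gripper_force: 63.4
```

Request:
step_arm(commands=[0, 0, 0.06, 0, 0, 0.14, 0.4, 0, 0, 0.12, 0, 0, 0.28, 0.4, 0, 0, 0.18, 0, 0, 0.42, 0.4, 0, 0, 0.24, 0, 0, 0.56, 0.4, 0, 0, 0.3, 0, 0, 0.7, 0.4, 0, 0, 0.3, 0, 0, 0.7, 0.4])

```text
clock: 6.05
eef_pos: [474.5, -11.6, 86.3]
tool_rot: [3.141, 0.0, 2.442]
force: [-0.1, 2.6, -2.3]
width: 52.0
gripper_force: 63.2
```

```bash
python3 go.py 474.2 -12.7 93 3.1416
```

```text
t 6.05 p [474.5 -11.6  86.3] rot [3.1405e+00 1.0000e-04 2.4424e+00] q [ 0.2   0.64 -0.34  2.12  0.47  0.45  0.36] F [-0.1  2.6 -2.3] w 52.0 gf 63.2
move cm [-0.05 -0.1  -0.67] turn [ 0.001  0.    -0.699]
```

Request:
step_arm(commands=[0, 0, 0.06, 0, 0, 0.14, 0.4, 0, 0, 0.12, 0, 0, 0.28, 0.4, 0, 0, 0.18, 0, 0, 0.42, 0.4, 0, 0, 0.24, 0, 0, 0.56, 0.4, 0, 0, 0.29, 0, 0, 0.7, 0.4, 0, 0, 0.35, 0, 0, 0.84, 0.4, 0, 0, 0.41, 0, 0, 0.98, 0.4, 0, 0, 0.46, 0, 0, 1.12, 0.4, 0, 0, 0.52, 0, 0, 1.26, 0.4, 0, 0, 0.57, 0, 0, 1.4, 0.4])

```text
clock: 7.05
eef_pos: [474.5, -10.9, 80.2]
tool_rot: [-3.141, -0.002, 1.042]
force: [1.6, 4.9, -5.1]
width: 52.2
gripper_force: 63.3
```

Request:
step_arm(commands=[0, 0, 0.05, 0, 0, 0.14, 0.4, 0, 0, 0.1, 0, 0, 0.28, 0.4, 0, 0, 0.12, 0, 0, 0.42, 0.4, 0, 0, 0.14, 0, 0, 0.56, 0.4, 0, 0, 0.14, 0, 0, 0.7, 0.4, 0, 0, 0.14, 0, 0, 0.84, 0.4, 0, 0, 0.14, 0, 0, 0.84, 0.4])

```text
clock: 7.75
eef_pos: [474.8, -11.3, 79.4]
tool_rot: [-3.141, -0.001, 0.205]
force: [0.1, 4.7, 0.5]
width: 52.0
gripper_force: 64.1
```

```bash
python3 go.py 474.2 -12.7 93 3.1416; python3 -c "
from h import *;print(ctrl.read_state()['torque'])"
```

```text
t 7.75 p [474.8 -11.3  79.4] rot [-3.1406e+00 -5.0000e-04  2.0510e-01] q [-0.18  0.65  0.22  2.13 -0.36  0.39 -1.04] F [0.1 4.7 0.5] w 52.0 gf 64.1
move cm [-0.09  0.12 -1.36] turn [ 1.000e-03 -2.000e-03 -2.936e+00]
[ 0.41977748 -0.18830776  0.00403943]
```

Request:
step_arm(commands=[0, 0, 0.03, 0, 0, 0.14, 0.4, 0, 0, 0.03, 0, 0, 0.28, 0.4, 0, 0, 0.03, 0, 0, 0.42, 0.4, 0, 0, 0.03, 0, 0, 0.56, 0.4, 0, 0, 0.03, 0, 0, 0.7, 0.4, 0, 0, 0.03, 0, 0, 0.84, 0.4, 0, 0, 0.03, 0, 0, 0.98, 0.4, 0, 0, 0.03, 0, 0, 1.1, 0.4, 0, 0, 0.03, 0, 0, 1.1, 0.4])

```text
clock: 8.65
eef_pos: [472.3, -8.6, 79.0]
tool_rot: [-3.141, 0.008, -0.894]
force: [-2.9, 8.3, 8.9]
width: 52.2
gripper_force: 68.9
```

```bash
python3 go.py 474.2 -12.7 93 3.1416; python3 -c "
from h import *;print(ctrl.read_state()['torque'])"
```

```text
t 8.65 p [472.3  -8.6  79. ] rot [-3.1411  0.0084 -0.8943] q [-0.37  0.7   0.51  2.14 -0.75  0.49 -1.75] F [-2.9  8.3  8.9] w 52.2 gf 68.9
move cm [ 0.42  0.1  -1.41] turn [0.009 0.005 2.247]
[ 1.92430473  0.52343296 -0.0873402 ]
```

Request:
step_arm(commands=[0, 0, 0, 0, 0, 0, 0.8, 0, 0, 0, 0, 0, 0, 0.8, 0, 0, 0, 0, 0, 0, 0.8, 0, 0, -2, 0, 0, 0, 0.8, 0, 0, -6, 0, 0, 0, 0.8, 0, 0, -12, 0, 0, -0.14, 0.8, 0, 0, -15, 0, 0, -0.28, 0.8, 0, 0, -15, 0, 0, -0.42, 0.8, 0, 0, -15, 0, 0, -0.56, 0.8, 0, 0, -15, 0, 0, -0.7, 0.8])

```text
clock: 9.65
eef_pos: [474.2, -13.2, 229.3]
tool_rot: [3.141, -0.001, -0.192]
force: [-0.0, 1.9, -0.5]
width: 68.4
gripper_force: 0.0
```

```bash
python3 go.py 522.4 -167.6 230 3.1416
```

```text
t 9.65 p [474.2 -13.2 229.3] rot [ 3.1414e+00 -8.0000e-04 -1.9200e-01] q [-0.45  0.44  0.58  2.   -0.33  0.79 -1.43] F [-0.   1.9 -0.5] w 68.4 gf 0.0
move cm [ 7.67 14.24 -0.06] turn [-1.00e-03 -0.00e+00  2.95e+00]
```

Request:
step_arm(commands=[1.5, 2.8, 0, 0, 0, -0.14, 0.8, 3, 5.6, 0, 0, 0, -0.28, 0.8, 4.5, 8.4, 0, 0, 0, -0.42, 0.8, 6, 11.2, 0, 0, 0, -0.56, 0.8, 7.67, 14.2, 0, 0, 0, -0.7, 0.8, 7.67, 14.2, 0, 0, 0, -0.84, 0.8, 7.67, 14.2, 0, 0, 0, -0.98, 0.8, 7.67, 14.2, 0, 0, 0, -1.12, 0.8, 7.67, 14.2, 0, 0, 0, -1.26, 0.8, 7.67, 14.2, 0, 0, 0, -1.4, 0.8])

```text
clock: 10.65
eef_pos: [521.0, -167.9, 228.7]
tool_rot: [-3.141, 0.001, 1.207]
force: [0.7, 0.5, -0.9]
width: 67.9
gripper_force: 0.0
```

Request:
step_arm(commands=[0, 0, 0, 0, 0, -0.14, 0.8, 0, 0, 0, 0, 0, -0.28, 0.8, 0, 0, 0, 0, 0, -0.42, 0.8, 0, 0, 0, 0, 0, -0.56, 0.8, 0, 0, 0, 0, 0, -0.7, 0.8, 0, 0, 0, 0, 0, -0.84, 0.8, 0, 0, 0, 0, 0, -0.98, 0.8, 0, 0, 0, 0, 0, -1.12, 0.8, 0, 0, 0, 0, 0, -1.26, 0.8, 0, 0, 0, 0, 0, -1.4, 0.8])

```text
clock: 11.65
eef_pos: [521.0, -168.0, 228.6]
tool_rot: [-3.141, -0.0, 2.607]
force: [-0.1, 0.0, 0.0]
width: 67.9
gripper_force: 0.0
```

```bash
cat > jars.py <<'E'
from h import *
d=cam("top");C=cloud(d);x,y,z=np.moveaxis(C,-1,0)
for n,(a,b) in {"j1":(618,5),"j2":(474,-13)}.items():
    m=(d["range_z"]>0)&(np.hypot(x-a,y-b)<45)&(z>75)&(z<140)
    p=C[m]
    if len(p):
        t=np.percentile(p[:,2],85);q=p[p[:,2]>t-6];print(n,"n",len(p),"z85",t.round(1),"mid",((q.min(0)+q.max(0))/2).round(1),"ext",(q.max(0)-q.min(0)).round(0))
E
python3 jars.py; python3 go.py lids 522.4 -167.6 120 3.1416
```

```text
j1 n 283 z85 92.0 mid [617.9   4.9  92.4] ext [41. 40. 13.]
j2 n 534 z85 99.9 mid [474.5 -14.7  99.5] ext [54. 53. 11.]
lid [376. 195.] 323 [ 665.2 -156. ]
lid [386. 256.] 451 [ 522.4 -168.5]
t 11.75 p [ 521.  -167.9  228.6] rot [-3.1413e+00 -4.0000e-04  2.6016e+00] q [ 0.41  0.49 -0.22  1.8   0.14  0.86  1.16] F [-0.7  0.1 -0.7] w 68.4 gf 0.0
move cm [-0.11  0.1  10.86] turn [-0.   -0.   -0.54]
```

```bash
python3 - <<'E'
from h import *
for n in("top","scene"):
    d=cam(n);C=cloud(d);x,y,z=np.moveaxis(C,-1,0)
    m=(d["range_z"]>0)&(np.hypot(x-474.5,y+13.5)<20)&(z>80)&(z<125);p=C[m]
    A=np.c_[p[:,:2]-[474.5,-13.5],np.ones(len(p))];k=np.linalg.lstsq(A,p[:,2],rcond=None)[0]
    print(n,len(p),np.percentile(p[:,2],[5,50,95]).round(1),"plane",k.round(3))
    m2=(d["range_z"]>0)&(np.hypot(x-522,y+168)<22)&(z>10)&(z<30);print(np.median(z[m2]))
    T=d["world_to_cam"]; q=T[:3,:3]@[474,-13,95]+T[:3,3];u=int(d["cx"]+d["f"]*q[0]/q[2]);v=int(d["cy"]+d["f"]*q[1]/q[2])
    save(d,n+"_lid.png",(u-45,v-40,u+45,v+40),5)
E
cd pics; python3 -c "
import cv2;a=cv2.imread('top_lid.png');b=cv2.imread('scene_lid.png');cv2.imwrite('both.png',cv2.resize(cv2.hconcat([a,b]),(800,356)))"
```

```text
top 274 [ 94.5  98.  102.2] plane [-3.0000e-03 -2.0000e-03  9.8098e+01]
21.6285906363049
scene 145 [ 94.   97.3 100.8] plane [-1.2000e-02  3.0000e-03  9.7305e+01]
20.405151677250362
```

View pics/both.png

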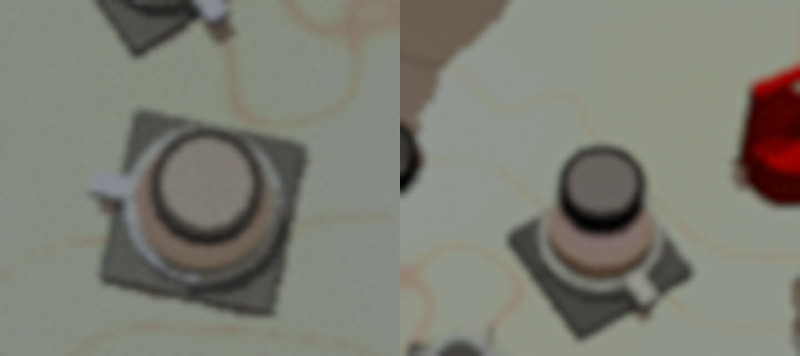

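The lid on jar 2, around (205,185) in the left crop and (600,190) in the right, sits level. Its top is at about 96.5 mm, so it is home. Next is lid B for jar 1.

Request:
step_arm(commands=[-0.11, 0.1, 0, 0, 0, -0.14, 0.8, -0.11, 0.1, 3, 0, 0, -0.28, 0.8, -0.11, 0.1, 7, 0, 0, -0.42, 0.8, -0.11, 0.1, 11, 0, 0, -0.54, 0.8, -0.11, 0.1, 15, 0, 0, -0.54, 0.8, -0.11, 0.1, 17, 0, 0, -0.54, 0.8, -0.11, 0.1, 17, 0, 0, -0.54, 0.8])

```text
clock: 12.55
eef_pos: [520.5, -166.4, 56.0]
tool_rot: [3.141, -0.006, 3.14]
force: [-0.3, 0.4, 0.6]
width: 68.2
gripper_force: 0.0
```

```bash
python3 go.py 522.5 -168 2.6 3.1416
```

```text
t 12.55 p [ 520.5 -166.4   56. ] rot [ 3.1406 -0.0062  3.1399] q [ 0.42  0.75 -0.26  1.93  0.37  0.51  1.48] F [-0.3  0.4  0.6] w 68.2 gf 0.0
move cm [-0.23 -0.17  5.34] turn [ 0.001 -0.006 -0.002]
```

Request:
step_arm(commands=[-0.2, -0.15, 3, 0, 0, 0, 0.8, -0.2, -0.15, 4.8, 0, 0, 0, 0.8, -0.2, -0.15, 5.3, 0, 0, 0, 0.8, -0.2, -0.15, 5.3, 0, 0, 0, 0.8, -0.2, -0.15, 5.3, 0, 0, 0, 0.4, -0.2, -0.15, 5.3, 0, 0, 0, 0.4, -0.2, -0.15, 5.3, 0, 0, 0, 0.4, -0.2, -0.15, 5.3, 0, 0, 0, 0.4, -0.2, -0.15, 5.3, 0, 0, 0, 0.4])

```text
clock: 13.45
eef_pos: [526.0, -168.3, 8.0]
tool_rot: [-3.141, 0.003, 3.141]
force: [-1.4, -0.6, 5.7]
width: 51.4
gripper_force: 61.5
```

Request:
step_arm(commands=[0, 0, 0, 0, 0, 0, 0.8, 0, 0, 0, 0, 0, 0, 0.8, 0, 0, 0, 0, 0, 0, 0.8, 0.35, 0, 0.2, 0, 0, 0, 0.8, 0.35, 0, 0.2, 0, 0, 0, 0.8, 0.35, 0, 0.2, 0, 0, 0, 0.8])

```text
clock: 14.05
eef_pos: [521.0, -168.2, 3.7]
tool_rot: [3.141, -0.001, -3.141]
force: [-0.2, 0.1, -0.9]
width: 68.5
gripper_force: 0.0
```

Request:
step_arm(commands=[-0.15, 0, 0.05, 0, 0, 0, 0.8, -0.15, 0, 0.05, 0, 0, 0, 0.8, -0.15, 0, 0.05, 0, 0, 0, 0.4, -0.15, 0, 0.05, 0, 0, 0, 0.4, -0.15, 0, 0.05, 0, 0, 0, 0.4, -0.15, 0, 0.05, 0, 0, 0, 0.4, -0.15, 0, 0.05, 0, 0, 0, 0.4])

```text
clock: 14.75
eef_pos: [523.1, -168.2, 4.0]
tool_rot: [-3.141, 0.0, -3.141]
force: [-1.0, 0.6, 5.8]
width: 52.1
gripper_force: 62.1
```

Request:
step_arm(commands=[0, 0, -5, 0, 0, 0, 0.4, 0, 0, -10, 0, 0, 0, 0.4, 0, 0, -13.5, 0, 0, 0, 0.4, -2, 4, -13.5, 0, 0, 0, 0.4, -4, 8, -13.5, 0, 0, 0, 0.4, -6, 12, -13.5, 0, 0, 0, 0.4, -8, 15.5, -13.5, 0, 0, 0, 0.4, -9.5, 17.3, -13.5, 0, 0, 0, 0.4, -9.5, 17.3, -13.5, 0, 0, 0, 0.4, -9.5, 17.3, -13.5, 0, 0, 0, 0.4])

```text
clock: 15.75
eef_pos: [617.3, 4.8, 137.9]
tool_rot: [-3.141, -0.001, -3.141]
force: [0.3, -0.5, 0.3]
width: 52.1
gripper_force: 63.1
```

Request:
step_arm(commands=[0, 0, 1, 0, 0, 0, 0.4, 0, 0, 2, 0, 0, 0, 0.4, 0, 0, 3, 0, 0, 0, 0.4, 0, 0, 3, 0, 0, 0, 0.4])

```text
clock: 16.15
eef_pos: [616.1, 3.9, 106.2]
tool_rot: [-3.141, -0.004, 3.141]
force: [-0.8, 0.2, 0.6]
width: 51.8
gripper_force: 63.1
```

```bash
python3 go.py 617.9 4.9 91.5 3.1416
```

```text
t 16.15 p [616.1   3.9 106.2] rot [-3.1411 -0.004   3.1409] q [ 0.13  0.75 -0.3   1.71  0.3   0.73  1.25] F [-0.8  0.2  0.6] w 51.8 gf 63.1
move cm [-0.18  0.1   1.47] turn [-0.    -0.004 -0.001]
```

Request:
step_arm(commands=[-0.1, 0.05, 0.5, 0, 0, 0, 0.4, -0.1, 0.05, 1, 0, 0, 0, 0.4, -0.1, 0.05, 1.1, 0, 0, 0, 0.4, -0.1, 0.05, 1.1, 0, 0, 0, 0.4, -0.1, 0.05, 1.1, 0, 0, 0, 0.4])

```text
clock: 16.65
eef_pos: [619.0, 5.4, 97.6]
tool_rot: [3.142, 0.0, -3.141]
force: [-0.4, -0.4, -0.4]
width: 52.0
gripper_force: 63.1
```

Request:
step_arm(commands=[0.1, -0.05, 0.3, 0, 0, 0, 0.4, 0.1, -0.05, 0.6, 0, 0, 0, 0.4, 0.1, -0.05, 0.7, 0, 0, 0, 0.4, 0.1, -0.05, 0.7, 0, 0, 0, 0.4, 0.1, -0.05, 0.7, 0, 0, 0, 0.4])

```text
clock: 17.15
eef_pos: [618.2, 4.8, 91.2]
tool_rot: [-3.141, 0.001, -3.141]
force: [-1.5, 0.2, 4.9]
width: 52.3
gripper_force: 63.8
```

Request:
step_arm(commands=[0, 0, 0.06, 0, 0, 0.14, 0.4, 0, 0, 0.12, 0, 0, 0.28, 0.4, 0, 0, 0.18, 0, 0, 0.42, 0.4, 0, 0, 0.24, 0, 0, 0.56, 0.4, 0, 0, 0.3, 0, 0, 0.7, 0.4, 0, 0, 0.3, 0, 0, 0.7, 0.4])

```text
clock: 17.75
eef_pos: [620.0, 5.5, 91.1]
tool_rot: [3.138, 0.004, 2.439]
force: [-3.5, 0.2, 22.1]
width: 51.9
gripper_force: 65.3
```

Lid B turns without sinking (force 22 N, z stays put), so it's another make. I'll put it back.

Request:
step_arm(commands=[0, 0, -1, 0, 0, 0, 0.4, 0, 0, -3, 0, 0, 0, 0.4, 0, 0, -5, 0, 0, -0.14, 0.4, 0, 0, -5, 0, 0, -0.28, 0.4, 0, 0, -5, 0, 0, -0.42, 0.4, 0, 0, -5, 0, 0, -0.56, 0.4, 0, 0, -5, 0, 0, -0.7, 0.4, 0, 0, -5, 0, 0, -0.7, 0.4, 0, 0, -5, 0, 0, -0.7, 0.4])

```text
clock: 18.65
eef_pos: [617.7, 4.5, 137.2]
tool_rot: [3.141, -0.001, 3.138]
force: [0.3, -0.0, -0.5]
width: 51.9
gripper_force: 63.1
```

```bash
python3 jars.py; python3 go.py lids 523 -168 138 3.1416
```

```text
j1 n 51 z85 135.5 mid [598.6  13.2 136.2] ext [18. 29.  7.]
j2 n 113 z85 100.7 mid [474.9   5.  100.2] ext [45. 14. 11.]
lid [454. 306.] 486 [ 403.3 -311.4]
t 18.75 p [617.8   4.7 137.3] rot [-3.1414e+00 -3.0000e-04  3.1395e+00] q [ 0.13  0.71 -0.3   1.69  0.28  0.78  1.27] F [-0.1 -0.1 -0.5] w 52.1 gf 63.1
move cm [  9.44 -17.29  -0.07] turn [-0.    -0.    -0.002]
```

Request:
step_arm(commands=[2.5, -4.3, 0, 0, 0, 0, 0.4, 5, -8.6, 0, 0, 0, 0, 0.4, 7.5, -13, 0, 0, 0, 0, 0.4, 9.5, -17.3, 0, 0, 0, 0, 0.4, 9.5, -17.3, 4, 0, 0, 0, 0.4, 9.5, -17.3, 8, 0, 0, 0, 0.4, 9.5, -17.3, 12, 0, 0, 0, 0.4, 9.5, -17.3, 12.8, 0, 0, 0, 0.4, 9.5, -17.3, 12.8, 0, 0, 0, 0.4, 9.5, -17.3, 12.8, 0, 0, 0, 0.4])

```text
clock: 19.75
eef_pos: [524.2, -168.1, 10.8]
tool_rot: [-3.141, 0.002, -3.141]
force: [0.5, -0.2, 0.2]
width: 52.1
gripper_force: 63.1
```

```bash
python3 go.py 523 -168 4.5 3.1416
```

```text
t 19.75 p [ 524.2 -168.1   10.8] rot [-3.1410e+00  2.2000e-03 -3.1414e+00] q [ 0.4   0.83 -0.21  1.94  0.4   0.41  1.45] F [ 0.5 -0.2  0.2] w 52.1 gf 63.1
move cm [0.12 0.01 0.63] turn [-0.001  0.002  0.   ]
```

Request:
step_arm(commands=[0, 0, 0.3, 0, 0, 0, 0.4, 0, 0, 0.55, 0, 0, 0, 0.4, 0, 0, 0.55, 0, 0, 0, 0.4, 0, 0, 0.55, 0, 0, 0, 0.8, 0, 0, 0.55, 0, 0, 0, 0.8, 0, 0, 0.55, 0, 0, 0, 0.8, 0, 0, -2, 0, 0, 0, 0.8, 0, 0, -7, 0, 0, 0, 0.8, 0, 0, -10, 0, 0, 0, 0.8, 0, 0, -10, 0, 0, 0, 0.8])

```text
clock: 20.75
eef_pos: [526.0, -168.9, 113.5]
tool_rot: [-3.14, 0.008, 3.141]
force: [0.9, -1.3, 0.1]
width: 68.2
gripper_force: 0.0
```

Request:
step_arm(commands=[-5, 0.4, 0, 0, 0, 0, 0.8, -10, 0.8, 0, 0, 0, 0, 0.8, -14, 1.2, 0, 0, 0, 0, 0.8, -14, 1.2, 0, 0, 0, 0, 0.8, -14, 1.2, 0, 0, 0, 0, 0.8, -14, 1.2, 0, 0, 0, 0, 0.8])

```text
clock: 21.35
eef_pos: [661.0, -156.6, 108.2]
tool_rot: [-3.141, -0.003, 3.142]
force: [-0.0, 0.4, -0.1]
width: 68.5
gripper_force: 0.0
```

```bash
python3 go.py lids 663 -156 2.6 3.1416
```

```text
lid [377. 197.] 427 [ 662.7 -155.9]
lid [387. 256.] 456 [ 523.3 -171. ]
t 21.4 p [ 661.  -156.8  108.6] rot [-3.1412e+00 -2.7000e-03  3.1412e+00] q [ 0.37  0.82 -0.31  1.52  0.31  0.85  1.51] F [-0.4 -0.1  0.6] w 68.3 gf 0.0
move cm [-0.22  0.08 10.6 ] turn [-0.    -0.003 -0.   ]
```

Request:
step_arm(commands=[-0.15, 0.08, 4, 0, 0, 0, 0.8, -0.15, 0.08, 8, 0, 0, 0, 0.8, -0.15, 0.08, 10, 0, 0, 0, 0.8, -0.15, 0.08, 10, 0, 0, 0, 0.8, -0.15, 0.08, 10, 0, 0, 0, 0.8, -0.15, 0.08, 10, 0, 0, 0, 0.8])

```text
clock: 22.0
eef_pos: [665.5, -155.8, 11.3]
tool_rot: [-3.141, 0.003, 3.141]
force: [0.5, 0.6, 0.1]
width: 68.6
gripper_force: 0.0
```

Request:
step_arm(commands=[0.2, 0, 0.75, 0, 0, 0, 0.8, 0.2, 0, 0.75, 0, 0, 0, 0.8, 0.2, 0, 0.75, 0, 0, 0, 0.8, 0.2, 0, 0.75, 0, 0, 0, 0.8])

```text
clock: 22.4
eef_pos: [662.6, -155.4, 2.2]
tool_rot: [-3.142, 0.0, -3.141]
force: [-1.1, 0.0, -0.5]
width: 68.3
gripper_force: 0.0
```

Request:
step_arm(commands=[0, 0, -0.1, 0, 0, 0, 0.4, 0, 0, -0.1, 0, 0, 0, 0.4, 0, 0, -0.1, 0, 0, 0, 0.4, 0, 0, -0.1, 0, 0, 0, 0.4, 0, 0, -0.1, 0, 0, 0, 0.4, 0, 0, -0.1, 0, 0, 0, 0.4])

```text
clock: 23.0
eef_pos: [662.9, -155.4, 3.7]
tool_rot: [-3.141, 0.001, -3.141]
force: [-1.2, -0.3, 5.9]
width: 52.1
gripper_force: 63.0
```

Request:
step_arm(commands=[0, 0, -5, 0, 0, 0, 0.4, 0, 0, -10, 0, 0, 0, 0.4, 0, 0, -13.5, 0, 0, 0, 0.4, 1.2, 4, -13.5, 0, 0, 0, 0.4, 2.4, 8, -13.5, 0, 0, 0, 0.4, 3.5, 12, -13.5, 0, 0, 0, 0.4, 4.5, 15.5, -13.5, 0, 0, 0, 0.4, 4.5, 16, -13.5, 0, 0, 0, 0.4, 4.5, 16, -13.5, 0, 0, 0, 0.4, 4.5, 16, -13.5, 0, 0, 0, 0.4])

```text
clock: 24.0
eef_pos: [617.7, 2.9, 137.7]
tool_rot: [-3.14, -0.0, 3.14]
force: [0.6, -0.2, -0.2]
width: 51.9
gripper_force: 63.0
```

Request:
step_arm(commands=[0, 0, 1, 0, 0, 0, 0.4, 0, 0, 2, 0, 0, 0, 0.4, 0, 0, 3, 0, 0, 0, 0.4, 0, 0, 3.5, 0, 0, 0, 0.4, 0, 0, 3.5, 0, 0, 0, 0.4, 0, 0, 3.5, 0, 0, 0, 0.4, 0, 0, 3.5, 0, 0, 0, 0.4])

```text
clock: 24.7
eef_pos: [617.7, 4.8, 103.2]
tool_rot: [3.141, 0.001, -3.141]
force: [0.0, 0.0, 0.5]
width: 52.2
gripper_force: 63.0
```

```bash
python3 go.py 618.1 4.8 91 3.1416
```

```text
t 24.7 p [617.7   4.8 103.2] rot [ 3.1415e+00  7.0000e-04 -3.1413e+00] q [ 0.13  0.75 -0.29  1.72  0.31  0.72  1.25] F [0.  0.  0.5] w 52.2 gf 63.0
move cm [-0.04  0.    1.22] turn [0.    0.001 0.   ]
```

Request:
step_arm(commands=[0, 0, 0.5, 0, 0, 0, 0.4, 0, 0, 1, 0, 0, 0, 0.4, 0, 0, 1.25, 0, 0, 0, 0.4, 0, 0, 1.25, 0, 0, 0, 0.4, 0, 0, 1.25, 0, 0, 0, 0.4])

```text
clock: 25.2
eef_pos: [617.7, 5.0, 90.4]
tool_rot: [3.141, 0.0, -3.141]
force: [0.9, 0.9, -1.1]
width: 52.4
gripper_force: 63.0
```

Request:
step_arm(commands=[0, 0, 0.06, 0, 0, 0.14, 0.4, 0, 0, 0.12, 0, 0, 0.28, 0.4, 0, 0, 0.18, 0, 0, 0.42, 0.4, 0, 0, 0.24, 0, 0, 0.56, 0.4, 0, 0, 0.3, 0, 0, 0.7, 0.4, 0, 0, 0.3, 0, 0, 0.7, 0.4])

```text
clock: 25.8
eef_pos: [617.9, 5.8, 88.0]
tool_rot: [3.14, 0.001, 2.442]
force: [1.5, 2.4, 2.4]
width: 51.9
gripper_force: 63.3
```

Lid A is sinking, so it fits.

Request:
step_arm(commands=[0, 0, 0.06, 0, 0, 0.14, 0.4, 0, 0, 0.12, 0, 0, 0.28, 0.4, 0, 0, 0.18, 0, 0, 0.42, 0.4, 0, 0, 0.24, 0, 0, 0.56, 0.4, 0, 0, 0.29, 0, 0, 0.7, 0.4, 0, 0, 0.35, 0, 0, 0.84, 0.4, 0, 0, 0.41, 0, 0, 0.98, 0.4, 0, 0, 0.46, 0, 0, 1.12, 0.4, 0, 0, 0.52, 0, 0, 1.26, 0.4, 0, 0, 0.57, 0, 0, 1.4, 0.4])

```text
clock: 26.8
eef_pos: [618.0, 6.9, 82.1]
tool_rot: [-3.141, -0.003, 1.041]
force: [-0.3, 3.4, 2.3]
width: 52.4
gripper_force: 63.3
```

Request:
step_arm(commands=[0, 0, 0.05, 0, 0, 0.14, 0.4, 0, 0, 0.11, 0, 0, 0.28, 0.4, 0, 0, 0.17, 0, 0, 0.42, 0.4, 0, 0, 0.22, 0, 0, 0.56, 0.4, 0, 0, 0.24, 0, 0, 0.7, 0.4, 0, 0, 0.25, 0, 0, 0.84, 0.4, 0, 0, 0.25, 0, 0, 0.84, 0.4])

```text
clock: 27.5
eef_pos: [618.6, 5.9, 79.7]
tool_rot: [-3.141, -0.002, 0.205]
force: [4.1, 3.0, 3.1]
width: 52.1
gripper_force: 63.5
```

```bash
python3 go.py
```

```text
t 27.5 p [618.6   5.9  79.7] rot [-3.141e+00 -2.100e-03  2.051e-01] q [-0.36  0.84  0.51  1.74 -0.59  0.72 -0.9 ] F [4.1 3.  3.1] w 52.1 gf 63.5
```

Request:
step_arm(commands=[0, 0, 0.03, 0, 0, 0.14, 0.4, 0, 0, 0.05, 0, 0, 0.28, 0.4, 0, 0, 0.05, 0, 0, 0.42, 0.4, 0, 0, 0.05, 0, 0, 0.56, 0.4, 0, 0, 0.05, 0, 0, 0.7, 0.4, 0, 0, 0.05, 0, 0, 0.84, 0.4, 0, 0, 0.05, 0, 0, 0.98, 0.4, 0, 0, 0.05, 0, 0, 0.98, 0.4])

```text
clock: 28.3
eef_pos: [620.0, 7.5, 80.5]
tool_rot: [-3.135, -0.0, -0.775]
force: [3.5, 5.4, 13.0]
width: 52.0
gripper_force: 64.9
```

Request:
step_arm(commands=[0, 0, 0, 0, 0, 0, 0.8, 0, 0, 0, 0, 0, 0, 0.8, 0, 0, 0, 0, 0, 0, 0.8, 0, 0, -2, 0, 0, 0, 0.8, 0, 0, -6, 0, 0, 0, 0.8, 0, 0, -11, 0, 0, 0, 0.8, 0, 0, -16, 0, 0, 0, 0.8, 0, 0, -20, 0, 0, 0, 0.8, 0, 0, -20, 0, 0, 0, 0.8])

```text
clock: 29.2
eef_pos: [619.7, 2.3, 284.3]
tool_rot: [-3.136, -0.007, -0.778]
force: [0.6, -0.1, -0.5]
width: 68.4
gripper_force: 0.0
```

```bash
python3 go.py 510 -200 300 -1.5708; python3 - <<'E'
from h import *
d=cam("top");C=cloud(d);x,y,z=np.moveaxis(C,-1,0)
# hooks: everything at prong height
m=(d["range_z"]>0)&(z>215)&(z<262)&(x>480)&(x<720)&(y>100)&(y<460)
for xx in range(510,650,12):
    s=m&(abs(x-xx)<6);ys=np.sort(y[s]);
    g=np.split(ys,np.where(np.diff(ys)>12)[0]+1)
    print(xx,[(round((k[0]+k[-1])/2,1),round(k[-1]-k[0]),round(float(np.median(z[s&(y>=k[0])&(y<=k[-1])])),0)) for k in g if len(k)>2])
E
```

```text
t 29.2 p [619.7   2.3 284.3] rot [-3.1364 -0.0075 -0.7779] q [-0.58  0.7   0.96  1.56 -0.61  1.19 -1.85] F [ 0.6 -0.1 -0.5] w 68.4 gf 0.0
move cm [ 6.39 22.1  -1.64] turn [-0.008 -0.005  0.793]
510 []
522 []
534 [(np.float64(394.1), 17, 242.0)]
546 [(np.float64(392.8), 15, 229.0)]
558 [(np.float64(392.8), 16, 229.0)]
570 [(np.float64(391.2), 15, 229.0)]
582 [(np.float64(291.0), 16, 228.0), (np.float64(391.1), 15, 229.0)]
594 [(np.float64(289.6), 14, 229.0), (np.float64(390.5), 16, 229.0)]
606 [(np.float64(290.2), 16, 230.0), (np.float64(390.5), 16, 229.0)]
618 [(np.float64(336.0), 177, 230.0)]
630 [(np.float64(339.8), 189, 232.0)]
642 [(np.float64(425.9), 11, 237.0)]
```

```bash
python3 go.py 404 374 284 1.5708;
```

```text
t 29.25 p [618.3   3.3 281.2] rot [-3.1389 -0.0033 -0.7777] q [-0.58  0.7   0.96  1.57 -0.61  1.19 -1.85] F [ 0.3 -1.  -0.7] w 68.4 gf 0.0
move cm [-41.28 -11.38  -0.39] turn [ 0.003 -0.005 -2.349]
```

Request:
step_arm(commands=[-4, -1.1, 0, 0, 0, -0.14, 0.8, -8, -2.2, 0, 0, 0, -0.28, 0.8, -12, -3.3, 0, 0, 0, -0.42, 0.8, -16, -4.4, 0, 0, 0, -0.56, 0.8, -20, -5.5, 0, 0, 0, -0.7, 0.8, -24, -6.6, 0, 0, 0, -0.84, 0.8, -28, -7.7, 0, 0, 0, -0.98, 0.8, -32, -8.8, 0, 0, 0, -1.12, 0.8, -36, -10, 0, 0, 0, -1.26, 0.8, -41, -11.4, 0, 0, 0, -1.4, 0.8])

```text
clock: 30.25
eef_pos: [405.1, 371.5, 277.2]
tool_rot: [3.14, 0.003, 0.626]
force: [0.7, 0.8, 0.5]
width: 68.0
gripper_force: 0.0
```

Request:
step_arm(commands=[0, 0, 0, 0, 0, -0.14, 0.6, 0, 0, 0, 0, 0, -0.28, 0.6, 0, 0, 0, 0, 0, -0.42, 0.6, 0, 0, 0, 0, 0, -0.56, 0.6, 0, 0, 0, 0, 0, -0.7, 0.6, 0, 0, 0, 0, 0, -0.84, 0.6, 0, 0, 0, 0, 0, -0.95, 0.6, 0, 0, 0, 0, 0, -0.95, 0.6])

```text
clock: 31.05
eef_pos: [405.5, 371.0, 277.0]
tool_rot: [-3.139, 0.002, 1.573]
force: [0.5, -1.0, 0.6]
width: 51.1
gripper_force: 0.0
```

```bash
python3 go.py lids 404 374 160 1.5708; python3 - <<'E'
from h import *
for n in ("top","scene"):
    d=cam(n);C=cloud(d);x,y,z=np.moveaxis(C,-1,0)
    for nm,(a,b) in {"j1":(618,5),"j2":(474.3,-13)}.items():
        m=(d["range_z"]>0)&(np.hypot(x-a,y-b)<20)&(z>80)&(z<125);p=C[m]
        if len(p)<20: print(n,nm,"hidden");continue
        A=np.c_[p[:,:2]-[a,b],np.ones(len(p))];k=np.linalg.lstsq(A,p[:,2],rcond=None)[0];print(n,nm,len(p),k.round(3))
    if n=="top":
        m=(d["range_z"]>0)&(z>215)&(z<262)&(x>480)&(x<720)&(y>100)&(y<460)
        for xx in range(522,660,12):
            s=m&(abs(x-xx)<6);ys=np.sort(y[s]);g=np.split(ys,np.where(np.diff(ys)>12)[0]+1)
            print(xx,[(float(round((k[0]+k[-1])/2,1)),int(k[-1]-k[0]),round(float(np.median(z[s&(y>=k[0])&(y<=k[-1])])))) for k in g if len(k)>2])
    mz=((d["range_z"]>0)&(z>116)&(z<135)&(x>370)&(x<450)&(y>90)&(y<410)).astype(np.uint8)
    q,l,s,c=cv2.connectedComponentsWithStats(mz)
    for i in range(1,q):
        if s[i,4]>60:
            p=C[l==i][:,:2].astype(np.float32);r=cv2.minAreaRect(p);w=np.cov((p-p.mean(0)).T);e=np.linalg.eigh(w)[1][:,1]
            print(n,"bar",np.round(r[0],1),np.round(r[1]),"axis",np.degrees(np.arctan2(e[1],e[0])).round(1)%180)
save(d,"scene2.png")
E
```

```text
lid [387. 256.] 460 [ 523.2 -171. ]
lid [454. 306.] 488 [ 403.6 -312. ]
t 31.1 p [405.7 371.1 277.3] rot [-3.1392e+00  2.0000e-03  1.5699e+00] q [-1.05  0.46  0.38  1.75 -0.2   0.98 -0.59] F [-0.7 -0.  -0.2] w 51.6 gf 0.0
move cm [ 0.31 -0.14 11.73] turn [-0.002  0.002 -0.001]
top j1 244 [ -0.153   0.243 101.077]
top j2 275 [-1.9000e-02  2.5000e-02  9.8046e+01]
522 [(193.3, 13, 244), (293.6, 14, 239)]
534 [(193.0, 13, 229), (292.7, 14, 231), (393.2, 15, 242)]
546 [(192.7, 14, 230), (292.7, 15, 230), (392.1, 15, 229)]
558 [(192.3, 14, 229), (291.9, 15, 229), (392.0, 14, 229)]
570 [(191.4, 14, 229), (291.3, 13, 229), (391.0, 14, 229)]
582 [(190.6, 14, 229), (291.1, 15, 229), (391.0, 16, 229)]
594 [(190.7, 15, 229), (290.0, 13, 229), (390.7, 15, 228)]
606 [(153.6, 13, 228), (189.4, 12, 230), (290.0, 16, 229), (389.9, 16, 229)]
618 [(283.6, 281, 231)]
630 [(152.6, 14, 237), (310.1, 247, 232)]
642 [(425.1, 9, 237)]
654 []
top bar [415.7 142.8] [76. 11.] axis 85.7
top bar [403.3 244.7] [11. 79.] axis 106.8
top bar [404.  355.6] [11. 79.] axis 90.7
scene j1 169 [ -0.132   0.235 100.091]
scene j2 148 [-1.700e-02 -4.000e-03  9.733e+01]
scene bar [417.8 145.9] [78. 12.] axis 85.7
scene bar [404.9 247. ] [15. 77.] axis 106.9
scene bar [405.6 357.7] [13. 77.] axis 90.8
```

View pics/scene2.png

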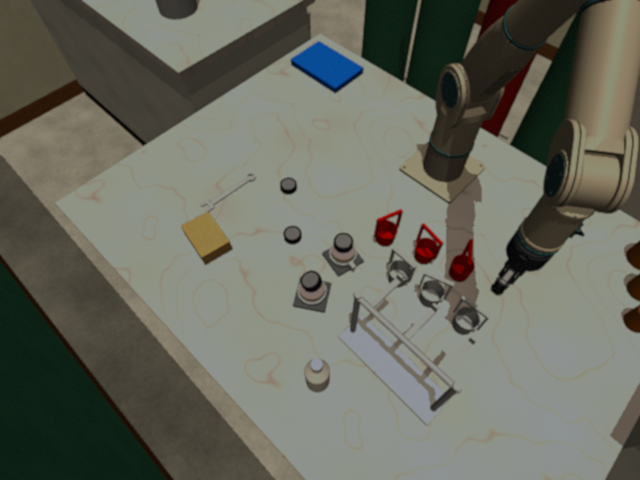

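Jar 2's lid (343,242) is level. Jar 1's lid (311,283) is tilted by about 16° and not home, so I'll take a closer look before mending it.

```bash
python3 - <<'E'
from h import *
o=[]
for n in("top","scene"):
    d=cam(n);T=d["world_to_cam"]; q=T[:3,:3]@[618,5,90]+T[:3,3];u=int(d["cx"]+d["f"]*q[0]/q[2]);v=int(d["cy"]+d["f"]*q[1]/q[2])
    o.append(cv2.resize(d["image"][v-25:v+30,u-27:u+28,::-1],(400,400),interpolation=cv2.INTER_CUBIC))
cv2.imwrite("pics/j1.png",cv2.convertScaleAbs(cv2.hconcat(o),alpha=1.5))
E
python3 go.py 618 5 270 3.665
```

```text
t 31.3 p [406.2 371.7 278.2] rot [-3.1410e+00  8.0000e-04  1.5706e+00] q [-1.05  0.46  0.38  1.74 -0.2   0.98 -0.59] F [-0.5  0.6  0.1] w 51.3 gf 0.0
move cm [-36.67  21.19   0.84] turn [-1.000e-03 -0.000e+00 -2.094e+00]
```

View pics/j1.png

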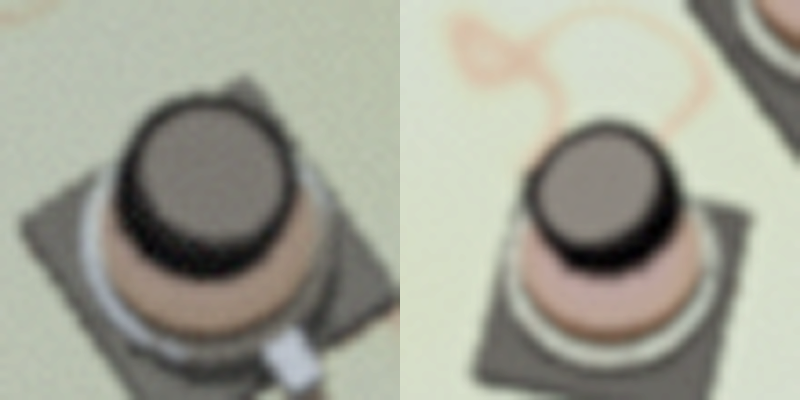

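The crop confirms that jar 1's lid is skewed on its thread. I'll go back and regrip it with the closing direction along the tilt to straighten it.

Request:
step_arm(commands=[-4, 2.3, 0, 0, 0, -0.14, 0.8, -8, 4.6, 0, 0, 0, -0.28, 0.8, -12, 6.9, 0, 0, 0, -0.42, 0.8, -16, 9.2, 0, 0, 0, -0.56, 0.8, -20, 11.5, 0, 0, 0, -0.7, 0.8, -24, 13.8, 0, 0, 0, -0.84, 0.8, -28, 16.1, 0, 0, 0, -0.98, 0.8, -32, 18.5, 0, 0, 0, -1.12, 0.8, -35, 20.2, 0, 0, 0, -1.26, 0.8, -36.7, 21.2, 0, 0, 0, -1.4, 0.8])

```text
clock: 32.3
eef_pos: [619.8, 0.8, 278.3]
tool_rot: [-3.139, 0.0, 2.972]
force: [-0.9, 0.5, 0.1]
width: 68.2
gripper_force: 0.0
```

Request:
step_arm(commands=[0, 0, 2, 0, 0, -0.14, 0.8, 0, 0, 4, 0, 0, -0.28, 0.8, 0, 0, 6, 0, 0, -0.42, 0.8, 0, 0, 8, 0, 0, -0.56, 0.8, 0, 0, 10, 0, 0, -0.69, 0.8, 0, 0, 10, 0, 0, -0.69, 0.8, 0, 0, 10, 0, 0, -0.69, 0.8, 0, 0, 10, 0, 0, -0.69, 0.8])

```text
clock: 33.1
eef_pos: [619.6, 5.3, 179.8]
tool_rot: [-3.141, 0.002, -2.624]
force: [-0.2, -0.5, -0.1]
width: 68.1
gripper_force: 0.0
```

```bash
python3 go.py 618 5 86 3.665
```

```text
t 33.1 p [619.6   5.3 179.8] rot [-3.1405e+00  1.6000e-03 -2.6238e+00] q [ 0.02  0.64 -0.13  1.66  0.1   0.84  1.94] F [-0.2 -0.5 -0.1] w 68.1 gf 0.0
move cm [0.17 0.07 9.38] turn [-0.001  0.002 -0.006]
```

Request:
step_arm(commands=[0.15, 0.05, 4, 0, 0, 0, 0.8, 0.15, 0.05, 7.5, 0, 0, 0, 0.8, 0.15, 0.05, 9, 0, 0, 0, 0.8, 0.15, 0.05, 9.4, 0, 0, 0, 0.8, 0.15, 0.05, 9.4, 0, 0, 0, 0.8, 0.15, 0.05, 9.4, 0, 0, 0, 0.8])

```text
clock: 33.7
eef_pos: [618.7, 5.0, 86.4]
tool_rot: [-3.14, 0.003, -2.622]
force: [-0.1, -0.4, 0.6]
width: 67.9
gripper_force: 0.0
```

Request:
step_arm(commands=[0, 0, 0, 0, 0, 0, 0.4, 0, 0, 0, 0, 0, 0, 0.4, 0, 0, 0, 0, 0, 0, 0.4, 0, 0, 0, 0, 0, 0, 0.4, 0, 0, 0, 0, 0, 0, 0.4])

```text
clock: 34.2
eef_pos: [619.6, 8.9, 92.4]
tool_rot: [-3.141, 0.008, -2.618]
force: [-12.0, 5.9, 42.3]
width: 34.9
gripper_force: 42.4
```

```bash
python3 go.py; python3 -c "
from h import *;print(ctrl.read_state()['torque'])"
```

```text
t 34.2 p [619.6   8.9  92.4] rot [-3.1414  0.0081 -2.6185] q [ 0.01  0.75 -0.11  1.73  0.12  0.66  1.93] F [-12.    5.9  42.3] w 34.9 gf 42.4
[0.90876049 2.28187022 0.22605872]
```

Request:
step_arm(commands=[0, 0, -0.2, 0, 0, 0, 0.8, 0, 0, -0.5, 0, 0, 0, 0.8, 0, 0, -1, 0, 0, 0, 0.8, 0, 0, -1, 0, 0, 0, 0.8, 0, 0, -4, 0, 0, 0, 0.8, 0, 0, -8, 0, 0, 0, 0.8, -5, 0, -12, 0, 0, 0, 0.8, -9, 0, -12, 0, 0, 0, 0.8, -13, 0, -12, 0, 0, 0, 0.8, -15, 0, -12, 0, 0, 0, 0.8])

```text
clock: 35.2
eef_pos: [749.7, 82.5, 204.4]
tool_rot: [3.141, 0.003, -2.619]
force: [0.1, -0.9, 0.2]
width: 68.6
gripper_force: 0.0
```

```bash
cat > tilt.py <<'E'
from h import *
o=[]
for n in("top","scene"):
    d=cam(n);C=cloud(d);x,y,z=np.moveaxis(C,-1,0)
    for nm,(a,b) in {"j1":(618,5),"j2":(474.3,-13)}.items():
        m=(d["range_z"]>0)&(np.hypot(x-a,y-b)<18)&(z>80)&(z<125);p=C[m]
        if len(p)<20: print(n,nm,"hidden");continue
        A=np.c_[p[:,:2]-[a,b],np.ones(len(p))];k=np.linalg.lstsq(A,p[:,2],rcond=None)[0];print(n,nm,len(p),k.round(3),"resid",np.std(p[:,2]-A@k).round(1))
    T=d["world_to_cam"]; q=T[:3,:3]@[618,5,90]+T[:3,3];u=int(d["cx"]+d["f"]*q[0]/q[2]);v=int(d["cy"]+d["f"]*q[1]/q[2])
    o.append(cv2.resize(d["image"][v-25:v+30,u-27:u+28,::-1],(400,400),interpolation=cv2.INTER_CUBIC))
cv2.imwrite("pics/j1b.png",cv2.convertScaleAbs(cv2.hconcat(o),alpha=1.5))
E
python3 tilt.py;python3 go.py
```

```text
top j1 hidden
top j2 hidden
scene j1 116 [ -0.233   0.217 103.291] resid 2.5
scene j2 114 [1.5000e-02 3.3000e-02 9.7295e+01] resid 1.7
t 35.3 p [748.6  82.2 203. ] rot [ 3.1400e+00  6.0000e-04 -2.6189e+00] q [-0.09  0.82 -0.12  1.2   0.09  1.13  1.88] F [-0.4  0.6  0.3] w 68.5 gf 0.0
```

View pics/j1b.png

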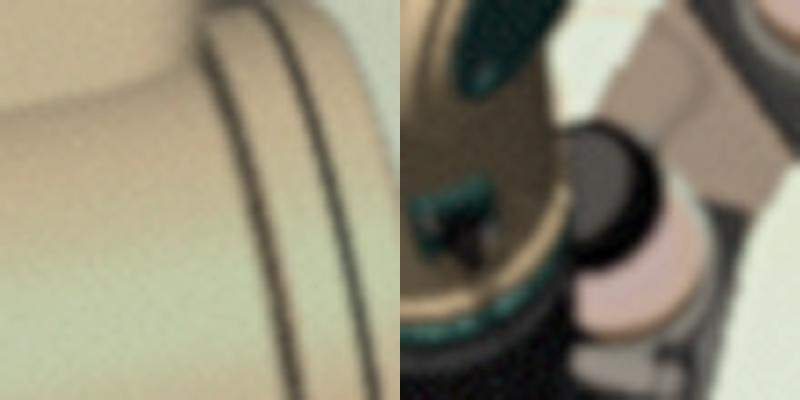

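The arm hides the jar in both views, so I'll move aside to see it properly.

```bash
python3 go.py 480 -190 260 3.665
```

```text
t 35.3 p [748.6  82.2 203. ] rot [ 3.1400e+00  6.0000e-04 -2.6189e+00] q [-0.09  0.82 -0.12  1.2   0.09  1.13  1.88] F [-0.4  0.6  0.3] w 68.5 gf 0.0
move cm [ 36.86 -10.17  -5.74] turn [ 0.002  0.001 -0.001]
```

Request:
step_arm(commands=[0, 0, -5.7, 0, 0, 0, 0.8, 4.6, -1.3, -5.7, 0, 0, 0, 0.8, 9, -2.6, -5.7, 0, 0, 0, 0.8, 13.5, -3.8, -5.7, 0, 0, 0, 0.8, 18, -5, -5.7, 0, 0, 0, 0.8, 22.5, -6.2, -5.7, 0, 0, 0, 0.8, 27, -7.5, -5.7, 0, 0, 0, 0.8, 32, -8.8, -5.7, 0, 0, 0, 0.8, 36.9, -10.2, -5.7, 0, 0, 0, 0.8, 36.9, -10.2, -5.7, 0, 0, 0, 0.8])

```text
clock: 36.3
eef_pos: [470.4, -199.2, 261.4]
tool_rot: [-3.142, -0.007, -2.633]
force: [-0.3, 0.7, -0.0]
width: 68.1
gripper_force: 0.0
```

```bash
python3 tilt.py;python3 jars.py; python3 go.py 618 5 200 3.1416
```

```text
top j1 204 [ -0.213   0.202 103.791] resid 3.2
top j2 223 [-7.0000e-03  1.0000e-02  9.7681e+01] resid 2.3
scene j1 134 [ -0.215   0.264 102.873] resid 2.4
scene j2 113 [1.5000e-02 3.0000e-02 9.7084e+01] resid 1.9
j1 n 521 z85 106.0 mid [619.4   2.4 107.3] ext [49. 43. 14.]
j2 n 538 z85 100.1 mid [474.4 -14.7  99.2] ext [54. 53. 10.]
t 36.45 p [ 477.1 -192.7  261.8] rot [ 3.1414e+00  1.0000e-04 -2.6230e+00] q [ 0.42  0.4  -0.13  1.85  0.06  0.9   2.35] F [ 0.2 -0.2 -0.3] w 68.6 gf 0.0
move cm [-22.03  10.19   6.19] turn [0.    0.    0.519]
```

View pics/j1b.png

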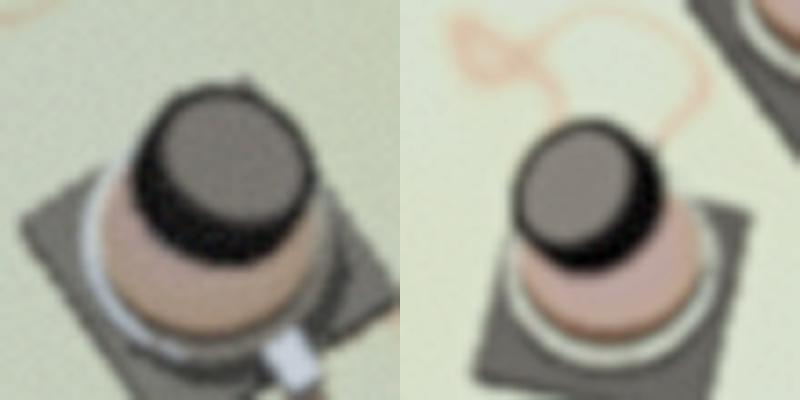

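```bash
python3 go.py 618.5 4.5 170 2.32
```

```text
t 36.45 p [ 477.1 -192.7  261.8] rot [ 3.1414e+00  1.0000e-04 -2.6230e+00] q [ 0.42  0.4  -0.13  1.85  0.06  0.9   2.35] F [ 0.2 -0.2 -0.3] w 68.6 gf 0.0
move cm [-22.05  10.12   9.19] turn [ 0.   -0.    1.34]
```

Request:
step_arm(commands=[-4, 2, 0, 0, 0, 0.14, 0.8, -8, 4, 0, 0, 0, 0.28, 0.8, -12, 6, 0, 0, 0, 0.42, 0.8, -16, 8, 0, 0, 0, 0.56, 0.8, -20, 9.5, 1, 0, 0, 0.7, 0.8, -22, 10.1, 4, 0, 0, 0.84, 0.8, -22, 10.1, 7, 0, 0, 0.98, 0.8, -22, 10.1, 9, 0, 0, 1.12, 0.8, -22, 10.1, 9, 0, 0, 1.26, 0.8, -22, 10.1, 9, 0, 0, 1.34, 0.8])

```text
clock: 37.45
eef_pos: [618.0, 7.2, 170.0]
tool_rot: [-3.14, -0.002, 2.321]
force: [-0.1, -1.2, -0.3]
width: 68.0
gripper_force: 0.0
```

Request:
step_arm(commands=[0, 0, 0, 0, 0, 0, 0.8, 0, 0, 0, 0, 0, 0, 0.8, 0, 0, 0, 0, 0, 0, 0.8])

```text
clock: 37.75
eef_pos: [618.7, 5.4, 171.7]
tool_rot: [3.141, -0.0, 2.324]
force: [0.3, -0.2, 0.4]
width: 68.1
gripper_force: 0.0
```

```bash
python3 go.py 618.5 4.5 84 2.32
```

```text
t 37.75 p [618.7   5.4 171.7] rot [ 3.1412e+00 -3.0000e-04  2.3243e+00] q [-0.18  0.66  0.2   1.67 -0.17  0.83  0.85] F [ 0.3 -0.2  0.4] w 68.1 gf 0.0
move cm [-0.05 -0.07  8.77] turn [ 0.    -0.     0.004]
```

Request:
step_arm(commands=[-0.05, -0.07, 4, 0, 0, 0, 0.8, -0.05, -0.07, 7, 0, 0, 0, 0.8, -0.05, -0.07, 8.5, 0, 0, 0, 0.8, -0.05, -0.07, 8.7, 0, 0, 0, 0.8, -0.05, -0.07, 8.7, 0, 0, 0, 0.8, -0.05, -0.07, 8.7, 0, 0, 0, 0.4, -0.05, -0.07, 8.7, 0, 0, 0, 0.4, -0.05, -0.07, 8.7, 0, 0, 0, 0.4, -0.05, -0.07, 8.7, 0, 0, 0, 0.4])

```text
clock: 38.65
eef_pos: [620.5, 3.7, 86.7]
tool_rot: [3.138, 0.003, 2.322]
force: [1.1, 0.4, 7.3]
width: 51.6
gripper_force: 62.2
```

Request:
step_arm(commands=[0, 0, -0.3, 0, 0, 0, 0.4, 0, 0, -0.6, 0, 0, 0, 0.4, 0, 0, -1, 0, 0, 0, 0.4, 0, 0, -1, 0, 0, 0, 0.4])

```text
clock: 39.05
eef_pos: [618.8, 4.1, 95.3]
tool_rot: [3.141, 0.0, 2.322]
force: [2.0, 2.1, 1.0]
width: 51.5
gripper_force: 63.9
```

Request:
step_arm(commands=[0, 0, -4, 0, 0, 0, 0.4, -3, -1.6, -4.5, 0, 0, 0, 0.4, -6.5, -3.5, -4.5, 0, 0, 0, 0.4, -10.5, -5.7, -4.5, 0, 0, 0, 0.4, -14.4, -7.8, -4.5, 0, 0, 0, 0.4, -14.4, -7.8, -1, 0, 0, 0, 0.4, -14.4, -7.8, 3, 0, 0, 0, 0.4, -14.4, -7.8, 6, 0, 0, 0, 0.4, -14.4, -7.8, 7, 0, 0, 0, 0.4, -14.4, -7.8, 7, 0, 0, 0, 0.4])

```text
clock: 40.05
eef_pos: [656.7, -154.0, 23.3]
tool_rot: [-3.138, -0.006, 2.322]
force: [0.6, 0.2, 0.1]
width: 50.5
gripper_force: 65.1
```

Request:
step_arm(commands=[0, 0, 0.4, 0, 0, 0, 0.4, 0, 0, 0.8, 0, 0, 0, 0.4, 0, 0, 1.2, 0, 0, 0, 0.4, 0, 0, 1.5, 0, 0, 0, 0.4, 0, 0, 1.5, 0, 0, 0, 0.4])

```text
clock: 40.55
eef_pos: [658.5, -152.1, 12.2]
tool_rot: [3.141, -0.004, 2.323]
force: [-7.9, 6.1, 15.9]
width: 50.3
gripper_force: 72.3
```

Request:
step_arm(commands=[0, 0, 0, 0, 0, 0, 0.8, 0, 0, 0, 0, 0, 0, 0.8, 0, 0, 0, 0, 0, 0, 0.8, 0, 0, 0, 0, 0, 0, 0.8, 0, 0, -4, 0, 0, 0, 0.8, 0, 0, -8, 0, 0, -0.14, 0.8, 0, 0, -11, 0, 0, -0.28, 0.8, 0, 0, -11, 0, 0, -0.42, 0.8, 0, 0, -11, 0, 0, -0.56, 0.8, 0, 0, -11, 0, 0, -0.7, 0.8])

```text
clock: 41.55
eef_pos: [659.7, -155.2, 120.0]
tool_rot: [-3.141, 0.0, 3.027]
force: [-0.3, -0.4, -0.4]
width: 68.4
gripper_force: 0.0
```

```bash
python3 go.py lids 660 -155 120 3.1416; python3 -c "
from h import *
d=cam('top');save(d,'l.png',(340,160,440,240),5)"
```

```text
lid [456. 306.] 410 [ 404.2 -313.5]
t 41.6 p [ 659.6 -155.4  119.8] rot [-3.1414e+00  2.0000e-04  3.0318e+00] q [ 0.21  0.79 -0.03  1.53  0.03  0.82  1.63] F [ 0.6 -0.6 -0.8] w 68.2 gf 0.0
move cm [-0.04  0.04 -0.02] turn [-0.    0.   -0.11]
```

View pics/l.png

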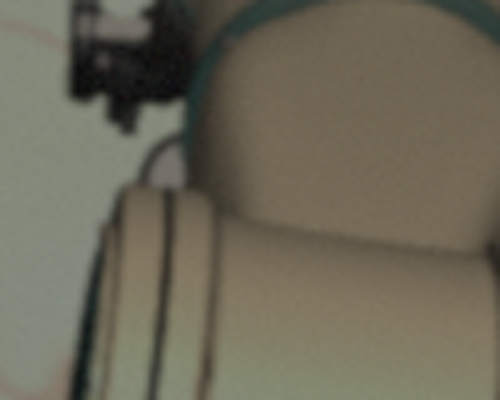

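The arm covers that lid in this view. I'll try the fourth lid (D) next, and the view will be clear from there.

Request:
step_arm(commands=[0, 0, -3, 0, 0, -0.11, 0.8, 4, -3, -3, 0, 0, -0.11, 0.8, 8, -6, -3, 0, 0, -0.11, 0.8, 12, -9, -3, 0, 0, -0.11, 0.8, 16, -12, -3, 0, 0, -0.11, 0.8, 20, -15.5, -3, 0, 0, -0.11, 0.8, 23.7, -18.4, -3, 0, 0, -0.11, 0.8, 23.7, -18.4, 2, 0, 0, -0.11, 0.8, 23.7, -18.4, 4, 0, 0, -0.11, 0.8, 23.7, -18.4, 4, 0, 0, -0.11, 0.8])

```text
clock: 42.65
eef_pos: [400.2, -308.5, 77.4]
tool_rot: [3.139, -0.005, 3.127]
force: [-0.5, -0.2, 0.2]
width: 68.4
gripper_force: 0.0
```

```bash
python3 tilt.py; python3 go.py lids 404 -312 10 3.1416; python3 -c "
from h import *
d=cam('top');C=cloud(d);x,y,z=np.moveaxis(C,-1,0)
m=(np.hypot(x-660,y+155)<20)&(z>8)&(z<60);p=C[m];A=np.c_[p[:,:2]-[660,-155],np.ones(len(p))];print(len(p),np.linalg.lstsq(A,p[:,2],rcond=None)[0].round(3))"
```

```text
top j1 208 [ 3.9000e-02 -3.6000e-02  8.9617e+01] resid 3.3
top j2 218 [ 1.5000e-02 -8.0000e-03  9.7791e+01] resid 2.3
scene j1 121 [3.1000e-02 1.9000e-02 8.8737e+01] resid 2.7
scene j2 122 [-1.8000e-02  1.7000e-02  9.7229e+01] resid 2.0
lid [379. 197.] 429 [ 662.8 -160.6]
lid [387. 256.] 452 [ 522.9 -171.2]
lid [454. 312.] 195 [ 389.6 -309.9]
t 42.8 p [ 403.2 -309.5   80.4] rot [-3.1407e+00  1.1000e-03  3.1308e+00] q [ 0.65  0.66 -0.07  2.04  0.1   0.44  2.06] F [-0.2 -0.3  0.5] w 68.5 gf 0.0
move cm [-0.07 -0.25  7.05] turn [-0.001  0.001 -0.011]
226 [-1.4000e-02 -3.0000e-02  2.0994e+01]
```

Request:
step_arm(commands=[-0.07, -0.25, 3, 0, 0, -0.011, 0.8, -0.07, -0.25, 6, 0, 0, -0.011, 0.8, -0.07, -0.25, 7, 0, 0, -0.011, 0.8, -0.07, -0.25, 7.3, 0, 0, -0.011, 0.8, -0.07, -0.25, 7.3, 0, 0, -0.011, 0.8, -0.07, -0.25, 7.3, 0, 0, -0.011, 0.8])

```text
clock: 43.45
eef_pos: [403.8, -312.1, 7.9]
tool_rot: [-3.14, 0.002, -3.14]
force: [1.0, 0.1, -1.2]
width: 68.4
gripper_force: 0.0
```

Request:
step_arm(commands=[0, 0, 0.5, 0, 0, 0, 0.8, 0, 0, 0.5, 0, 0, 0, 0.8, 0, 0, 0.45, 0, 0, 0, 0.4, 0, 0, 0.45, 0, 0, 0, 0.4, 0, 0, 0.45, 0, 0, 0, 0.4, 0, 0, 0.45, 0, 0, 0, 0.4, 0, 0, 0.45, 0, 0, 0, 0.4])

```text
clock: 44.15
eef_pos: [403.0, -311.7, 3.0]
tool_rot: [-3.141, 0.0, -3.14]
force: [-1.3, 0.3, 8.4]
width: 52.2
gripper_force: 61.9
```

Request:
step_arm(commands=[0, 0, -5, 0, 0, 0, 0.4, 0, 0, -10, 0, 0, 0, 0.4, 0, 0, -13.5, 0, 0, 0, 0.4, -2.7, 4, -13.5, 0, 0, 0, 0.4, -5.4, 8, -13.5, 0, 0, 0, 0.4, -8.1, 12, -13.5, 0, 0, 0, 0.4, -10.8, 16, -13.5, 0, 0, 0, 0.4, -13.5, 20, -13.5, 0, 0, 0, 0.4, -16.2, 24, -13.5, 0, 0, 0, 0.4, -16.2, 24, -13.5, 0, 0, 0, 0.4])

```text
clock: 45.15
eef_pos: [569.0, -62.1, 137.5]
tool_rot: [3.136, 0.005, -3.129]
force: [-1.2, 0.2, -0.2]
width: 52.2
gripper_force: 63.3
```

Request:
step_arm(commands=[-2.7, 4, 0, 0, 0, 0, 0.4, -5.3, 7.7, 0, 0, 0, 0, 0.4, -5.3, 7.7, 0, 0, 0, 0, 0.4, -5.3, 7.7, 1, 0, 0, 0, 0.4, -5.3, 7.7, 2, 0, 0, 0, 0.4, -5.3, 7.7, 3, 0, 0, 0, 0.4, -5.3, 7.7, 3.5, 0, 0, 0, 0.4, -5.3, 7.7, 3.5, 0, 0, 0, 0.4, -5.3, 7.7, 3.5, 0, 0, 0, 0.4, -5.3, 7.7, 3.5, 0, 0, 0, 0.4])

```text
clock: 46.15
eef_pos: [618.0, 5.4, 102.6]
tool_rot: [3.142, 0.001, -3.141]
force: [-1.3, -0.7, -0.7]
width: 52.1
gripper_force: 63.3
```

```bash
python3 go.py 618.1 4.8 90 3.1416
```

```text
t 46.15 p [618.    5.4 102.6] rot [ 3.1415e+00  8.0000e-04 -3.1407e+00] q [-0.03  0.74 -0.04  1.72  0.04  0.68  1.48] F [-1.3 -0.7 -0.7] w 52.1 gf 63.3
move cm [-0.01 -0.06  1.26] turn [0.    0.001 0.001]
```

Request:
step_arm(commands=[0, 0, 0.5, 0, 0, 0, 0.4, 0, 0, 1, 0, 0, 0, 0.4, 0, 0, 1.2, 0, 0, 0, 0.4, 0, 0, 1.2, 0, 0, 0, 0.4, 0, 0, 1.2, 0, 0, 0, 0.4])

```text
clock: 46.65
eef_pos: [617.6, 5.6, 90.1]
tool_rot: [3.142, -0.0, -3.14]
force: [0.1, -0.6, 0.1]
width: 52.5
gripper_force: 63.3
```

Request:
step_arm(commands=[0, 0, 0.06, 0, 0, 0.14, 0.4, 0, 0, 0.12, 0, 0, 0.28, 0.4, 0, 0, 0.18, 0, 0, 0.42, 0.4, 0, 0, 0.24, 0, 0, 0.56, 0.4, 0, 0, 0.3, 0, 0, 0.7, 0.4, 0, 0, 0.3, 0, 0, 0.7, 0.4])

```text
clock: 47.25
eef_pos: [616.5, 8.8, 88.4]
tool_rot: [3.141, -0.004, 2.442]
force: [-5.4, 4.0, 12.4]
width: 52.4
gripper_force: 64.5
```

```bash
python3 go.py; python3 -c "
from h import *;print(ctrl.read_state()['torque'])"
```

```text
t 47.25 p [616.5   8.8  88.4] rot [ 3.1406 -0.0039  2.4416] q [-0.15  0.77  0.15  1.73 -0.18  0.66  0.97] F [-5.4  4.  12.4] w 52.4 gf 64.5
[ 0.84388931  1.12574904 -0.02340677]
```

Request:
step_arm(commands=[0, 0, -0.3, 0, 0, 0, 0.4, 0, 0, -0.8, 0, 0, 0, 0.4, 0, 0, -1.5, 0, 0, -0.14, 0.4, 0, 0, -1.5, 0, 0, -0.28, 0.4, 0, 0, -1.5, 0, 0, -0.42, 0.4, 0, 0, -1.5, 0, 0, -0.56, 0.4, 0, 0, -1.5, 0, 0, -0.7, 0.4, 0, 0, -1.5, 0, 0, -0.7, 0.4, 0, 0, -1.5, 0, 0, -0.7, 0.4])

```text
clock: 48.15
eef_pos: [617.8, 5.0, 102.3]
tool_rot: [-3.142, 0.0, 3.139]
force: [-0.9, 0.8, -0.7]
width: 52.0
gripper_force: 63.3
```

```bash
python3 - <<'E'
from h import *
d=cam("scene");T=d["world_to_cam"];q=T[:3,:3]@[618,5,105]+T[:3,3];u=int(d["cx"]+d["f"]*q[0]/q[2]);v=int(d["cy"]+d["f"]*q[1]/q[2])
cv2.imwrite("pics/d.png",cv2.convertScaleAbs(cv2.resize(d["image"][v-35:v+35,u-40:u+40,::-1],(640,560),interpolation=cv2.INTER_CUBIC),alpha=1.6))
E
python3 go.py 618.2 5.4 95 3.1416
```

```text
t 48.2 p [617.7   5.1 102.3] rot [-3.1414e+00  1.0000e-04  3.1394e+00] q [-0.03  0.74 -0.04  1.72  0.04  0.68  1.48] F [0.7 0.  0. ] w 52.2 gf 63.3
move cm [-0.05  0.03  0.73] turn [-0.     0.    -0.002]
```

View pics/d.png

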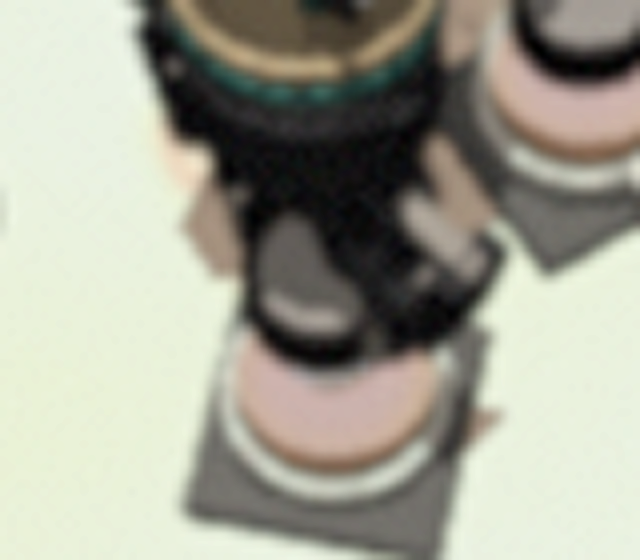

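The lid at (315,300) looks properly held above the jar. I'll lower it until it makes contact.

Request:
step_arm(commands=[0, 0.03, 0.4, 0, 0, 0, 0.4, 0, 0.03, 0.8, 0, 0, 0, 0.4, 0, 0.03, 1.2, 0, 0, 0, 0.4, 0, 0.03, 1.2, 0, 0, 0, 0.4])

```text
clock: 48.6
eef_pos: [617.0, 6.0, 89.3]
tool_rot: [-3.141, -0.002, -3.141]
force: [-0.4, -0.1, -0.1]
width: 52.0
gripper_force: 63.3
```

Request:
step_arm(commands=[0, 0, 0.1, 0, 0, 0, 0.4, 0, 0, 0.2, 0, 0, 0, 0.4, 0, 0, 0.2, 0, 0, 0, 0.4])

```text
clock: 48.9
eef_pos: [617.6, 5.9, 88.1]
tool_rot: [3.142, -0.0, -3.14]
force: [0.0, 0.0, -0.7]
width: 51.9
gripper_force: 63.3
```

Request:
step_arm(commands=[0, 0, 0.1, 0, 0, 0, 0.4, 0, 0, 0.2, 0, 0, 0, 0.4, 0, 0, 0.2, 0, 0, 0, 0.4])

```text
clock: 49.2
eef_pos: [617.6, 5.9, 86.1]
tool_rot: [3.142, -0.0, -3.14]
force: [0.5, -0.5, 0.3]
width: 51.9
gripper_force: 63.3
```

Request:
step_arm(commands=[0, 0, 0.1, 0, 0, 0, 0.4, 0, 0, 0.2, 0, 0, 0, 0.4, 0, 0, 0.2, 0, 0, 0, 0.4])

```text
clock: 49.5
eef_pos: [617.7, 5.9, 84.2]
tool_rot: [3.141, 0.0, -3.14]
force: [-0.3, 0.4, 0.6]
width: 51.7
gripper_force: 63.3
```

Request:
step_arm(commands=[0, 0, 0.1, 0, 0, 0, 0.4, 0, 0, 0.2, 0, 0, 0, 0.4, 0, 0, 0.2, 0, 0, 0, 0.4])

```text
clock: 49.8
eef_pos: [617.8, 5.9, 83.6]
tool_rot: [3.142, 0.001, -3.14]
force: [-2.7, -0.2, 9.9]
width: 52.4
gripper_force: 64.4
```

Request:
step_arm(commands=[0, 0, 0.1, 0, 0, 0, 0.4, 0, 0, 0.15, 0, 0, 0, 0.4, 0, 0, 0.15, 0, 0, 0, 0.4])

```text
clock: 50.1
eef_pos: [618.0, 5.9, 83.4]
tool_rot: [3.142, 0.001, -3.14]
force: [-5.3, 0.1, 18.4]
width: 52.1
gripper_force: 65.3
```

Contact only came well below +5 mm, so lid D fits. Now turning it home.

Request:
step_arm(commands=[0, 0, 0, 0, 0, 0.14, 0.4, 0, 0, 0.05, 0, 0, 0.28, 0.4, 0, 0, 0.1, 0, 0, 0.42, 0.4, 0, 0, 0.16, 0, 0, 0.56, 0.4, 0, 0, 0.22, 0, 0, 0.7, 0.4, 0, 0, 0.22, 0, 0, 0.7, 0.4])

```text
clock: 50.7
eef_pos: [618.7, 6.6, 80.5]
tool_rot: [3.139, 0.002, 2.439]
force: [-2.6, 1.1, 11.9]
width: 52.0
gripper_force: 64.6
```

```bash
python3 go.py; python3 -c "
from h import *;print(ctrl.read_state()['torque'])"
```

```text
t 50.7 p [618.7   6.6  80.5] rot [3.1394e+00 1.6000e-03 2.4395e+00] q [-0.15  0.78  0.15  1.74 -0.18  0.64  0.98] F [-2.6  1.1 11.9] w 52.0 gf 64.6
[ 0.3000775   0.46806337 -0.24747038]
```

Request:
step_arm(commands=[0, 0, 0.05, 0, 0, 0.14, 0.4, 0, 0, 0.1, 0, 0, 0.28, 0.4, 0, 0, 0.13, 0, 0, 0.42, 0.4, 0, 0, 0.13, 0, 0, 0.56, 0.4, 0, 0, 0.13, 0, 0, 0.7, 0.4, 0, 0, 0.13, 0, 0, 0.7, 0.4])

```text
clock: 51.3
eef_pos: [618.9, 6.8, 79.0]
tool_rot: [3.139, -0.0, 1.74]
force: [-2.4, 2.1, 11.9]
width: 52.2
gripper_force: 64.5
```

Request:
step_arm(commands=[0, 0, 0, 0, 0, 0.14, 0.4, 0, 0, 0, 0, 0, 0.28, 0.4, 0, 0, 0, 0, 0, 0.42, 0.4, 0, 0, 0, 0, 0, 0.56, 0.4, 0, 0, 0, 0, 0, 0.7, 0.4, 0, 0, 0, 0, 0, 0.7, 0.4])

```text
clock: 51.9
eef_pos: [619.1, 6.9, 79.1]
tool_rot: [3.14, -0.003, 1.04]
force: [-2.3, 2.8, 13.8]
width: 52.1
gripper_force: 64.7
```

```bash
python3 go.py; python3 -c "
from h import *;print(ctrl.read_state()['torque'])"
```

```text
t 51.9 p [619.1   6.9  79.1] rot [ 3.1395e+00 -2.7000e-03  1.0397e+00] q [-0.37  0.84  0.53  1.74 -0.61  0.72 -0.05] F [-2.3  2.8 13.8] w 52.1 gf 64.7
[ 0.3036768   0.3686603  -0.59957022]
```

Request:
step_arm(commands=[0, 0, 0, 0, 0, 0.14, 0.4, 0, 0, 0, 0, 0, 0.28, 0.4, 0, 0, 0, 0, 0, 0.28, 0.4, 0, 0, -0.1, 0, 0, 0.28, 0.8, 0, 0, -0.1, 0, 0, 0.28, 0.8, 0, 0, -0.1, 0, 0, 0.28, 0.8, 0, 0, -2, 0, 0, 0.28, 0.8, 0, 0, -6, 0, 0, 0.28, 0.8, 0, 0, -11, 0, 0, 0.28, 0.8, 0, 0, -15, 0, 0, 0.28, 0.8])

```text
clock: 52.9
eef_pos: [617.7, 5.2, 229.1]
tool_rot: [3.141, 0.0, 0.762]
force: [1.7, -0.2, 0.1]
width: 68.0
gripper_force: 0.0
```

```bash
python3 go.py 405 374.6 270 1.5708
```

```text
t 52.9 p [617.7   5.2 229.1] rot [3.1408e+00 2.0000e-04 7.6190e-01] q [-0.49  0.69  0.75  1.63 -0.53  1.03 -0.38] F [ 1.7 -0.2  0.1] w 68.0 gf 0.0
move cm [ 10.12 -41.4   -4.12] turn [ 0.001  0.001 -0.809]
```

Request:
step_arm(commands=[0, 0, -4.7, 0, 0, -0.1, 0.6, 0.8, -3.5, -5, 0, 0, -0.2, 0.6, 2, -8, -5, 0, 0, -0.3, 0.6, 3.1, -12.5, -5, 0, 0, -0.4, 0.6, 4.2, -17, -5, 0, 0, -0.5, 0.6, 5.3, -21.5, -5, 0, 0, -0.6, 0.6, 6.4, -26, -5, 0, 0, -0.7, 0.6, 7.6, -31, -5, 0, 0, -0.81, 0.6, 8.8, -36, -5, 0, 0, -0.81, 0.6, 10.1, -41.4, -5, 0, 0, -0.81, 0.6])

```text
clock: 53.9
eef_pos: [407.6, 368.8, 277.1]
tool_rot: [-3.141, 0.0, 1.572]
force: [1.3, 0.7, -0.5]
width: 51.1
gripper_force: 0.0
```

Request:
step_arm(commands=[0, 0, 3, 0, 0, 0, 0.6, 0, 0, 7, 0, 0, 0, 0.6, 0, 0, 10, 0, 0, 0, 0.6, 0, 0, 10, 0, 0, 0, 0.6])

```text
clock: 54.3
eef_pos: [406.1, 365.7, 173.5]
tool_rot: [-3.135, 0.006, 1.573]
force: [-1.3, 0.2, -0.6]
width: 51.3
gripper_force: 0.0
```

```bash
python3 tilt.py; python3 go.py lids 404 374.6 107 1.5708
```

```text
top j1 195 [ -0.133  -0.211 100.69 ] resid 2.4
top j2 223 [1.1000e-02 6.0000e-03 9.8002e+01] resid 2.5
scene j1 153 [ -0.15   -0.21  100.476] resid 2.3
scene j2 113 [1.0000e-02 4.7000e-02 9.7242e+01] resid 2.1
lid [379. 197.] 426 [ 663.  -160.7]
lid [387. 256.] 454 [ 523.  -171.1]
t 54.45 p [409.9 367.8 178.3] rot [ 3.1401e+00 -9.0000e-04  1.5720e+00] q [-1.12  0.61  0.52  1.86 -0.42  0.78 -0.37] F [-0.1 -0.1  0.1] w 51.3 gf 0.0
move cm [ 0.68 -0.6   7.13] turn [ 0.002 -0.001  0.001]
```

Jar 1's lid is skewed again, so lid D was probably only tilting in the grip on a thread that doesn't match. I'll take it off and judge the next lid by its straight-down contact height before turning.

Request:
step_arm(commands=[0, 0, -5, 0, 0, 0, 0.8, 0, 0, -10, 0, 0, 0, 0.8, 0, 0, -10, 0, 0, 0, 0.8])

```text
clock: 54.75
eef_pos: [413.7, 369.7, 285.8]
tool_rot: [3.13, -0.011, 1.572]
force: [0.4, -0.8, -0.4]
width: 68.4
gripper_force: 0.0
```

```bash
python3 go.py 618.3 5.2 277 0.977
```

```text
t 54.75 p [413.7 369.7 285.8] rot [ 3.1299 -0.0109  1.5718] q [-1.18  0.48  0.61  1.74 -0.32  1.   -0.46] F [ 0.4 -0.8 -0.4] w 68.4 gf 0.0
move cm [-36.48  20.42   0.72] turn [ 0.008 -0.014  0.595]
```

Request:
step_arm(commands=[-4, 2.3, 0, 0, 0, 0.1, 0.8, -8, 4.6, 0, 0, 0, 0.2, 0.8, -12, 6.9, 0, 0, 0, 0.3, 0.8, -16, 9.2, 0, 0, 0, 0.4, 0.8, -20, 11.5, 0, 0, 0, 0.5, 0.8, -24, 13.8, 0, 0, 0, 0.595, 0.8, -28, 16.1, 0, 0, 0, 0.595, 0.8, -32, 18.4, 0, 0, 0, 0.595, 0.8, -36.4, 20.7, 0, 0, 0, 0.595, 0.8, -36.4, 20.7, 4, 0, 0, 0.595, 0.8])

```text
clock: 55.75
eef_pos: [623.3, -7.0, 244.4]
tool_rot: [3.123, -0.004, 0.968]
force: [0.4, -0.9, 0.8]
width: 68.4
gripper_force: 0.0
```

Request:
step_arm(commands=[0, 0, 3, 0, 0, 0, 0.8, 0, 0, 6, 0, 0, 0, 0.8, 0, 0, 6, 0, 0, 0, 0.8, 0, 0, 6, 0, 0, 0, 0.8, 0, 0, 6, 0, 0, 0, 0.8])

```text
clock: 56.25
eef_pos: [618.2, 3.8, 179.8]
tool_rot: [3.138, -0.002, 0.978]
force: [0.8, 0.4, -0.0]
width: 68.3
gripper_force: 0.0
```

```bash
python3 go.py 618.3 5.2 84 0.977
```

```text
t 56.25 p [618.2   3.8 179.8] rot [ 3.1379e+00 -2.3000e-03  9.7800e-01] q [-0.43  0.73  0.65  1.68 -0.53  0.92 -0.16] F [ 0.8  0.4 -0. ] w 68.3 gf 0.0
move cm [ 0.11 -0.1   9.58] turn [ 0.004 -0.002  0.001]
```

Request:
step_arm(commands=[0.1, -0.1, 4, 0, 0, 0, 0.8, 0.1, -0.1, 7, 0, 0, 0, 0.8, 0.1, -0.1, 9, 0, 0, 0, 0.8, 0.1, -0.1, 9.5, 0, 0, 0, 0.8, 0.1, -0.1, 9.5, 0, 0, 0, 0.8, 0.1, -0.1, 9.5, 0, 0, 0, 0.8])

```text
clock: 56.85
eef_pos: [617.7, 5.2, 84.2]
tool_rot: [3.139, -0.002, 0.978]
force: [0.9, 0.6, -0.6]
width: 68.3
gripper_force: 0.0
```

Request:
step_arm(commands=[0, 0, 0, 0, 0, 0, 0.4, 0, 0, 0, 0, 0, 0, 0.4, 0, 0, 0, 0, 0, 0, 0.4, 0, 0, 0, 0, 0, 0, 0.4])

```text
clock: 57.25
eef_pos: [617.0, 6.1, 84.1]
tool_rot: [3.141, -0.002, 0.978]
force: [-1.9, 1.3, 6.7]
width: 52.1
gripper_force: 61.2
```

Request:
step_arm(commands=[0, 0, -0.3, 0, 0, 0, 0.4, 0, 0, -0.6, 0, 0, 0, 0.4, 0, 0, -0.9, 0, 0, 0, 0.4, 0, 0, -0.9, 0, 0, 0, 0.4])

```text
clock: 57.65
eef_pos: [618.2, 8.0, 89.0]
tool_rot: [3.14, -0.002, 0.98]
force: [10.5, 3.6, -23.2]
width: 51.1
gripper_force: 69.0
```

Request:
step_arm(commands=[0, 0, 0.2, 0, 0, 0, 0.4, 0, 0, 0.2, 0, 0, -0.14, 0.4, 0, 0, 0.1, 0, 0, -0.28, 0.4, 0, 0, 0.05, 0, 0, -0.42, 0.4, 0, 0, 0, 0, 0, -0.56, 0.4, 0, 0, -0.1, 0, 0, -0.7, 0.4, 0, 0, -0.1, 0, 0, -0.7, 0.4])

```text
clock: 58.35
eef_pos: [617.3, 7.5, 91.4]
tool_rot: [3.14, -0.002, 1.682]
force: [4.9, 5.1, -11.6]
width: 51.3
gripper_force: 70.1
```

Request:
step_arm(commands=[0, 0, -0.2, 0, 0, -0.14, 0.4, 0, 0, -0.3, 0, 0, -0.28, 0.4, 0, 0, -0.4, 0, 0, -0.42, 0.4, 0, 0, -0.5, 0, 0, -0.56, 0.4, 0, 0, -0.6, 0, 0, -0.7, 0.4, 0, 0, -0.6, 0, 0, -0.7, 0.4])

```text
clock: 58.95
eef_pos: [616.4, 5.7, 99.1]
tool_rot: [3.141, -0.0, 2.378]
force: [-0.8, 1.1, 1.8]
width: 51.4
gripper_force: 71.2
```

```bash
python3 tilt.py; python3 go.py 618.3 5.5 100 2.37
```

```text
top j1 hidden
top j2 176 [1.0000e-03 2.9000e-02 9.8056e+01] resid 2.3
scene j1 hidden
scene j2 117 [9.0000e-03 2.0000e-03 9.7154e+01] resid 2.0
t 59.05 p [616.4   5.6  98.9] rot [3.1409 0.     2.3743] q [-0.17  0.75  0.2   1.73 -0.21  0.68  0.94] F [-0.5  1.7  3.2] w 51.4 gf 71.4
move cm [-0.14  0.12 -0.11] turn [ 0.001 -0.     0.004]
```

View pics/j1b.png

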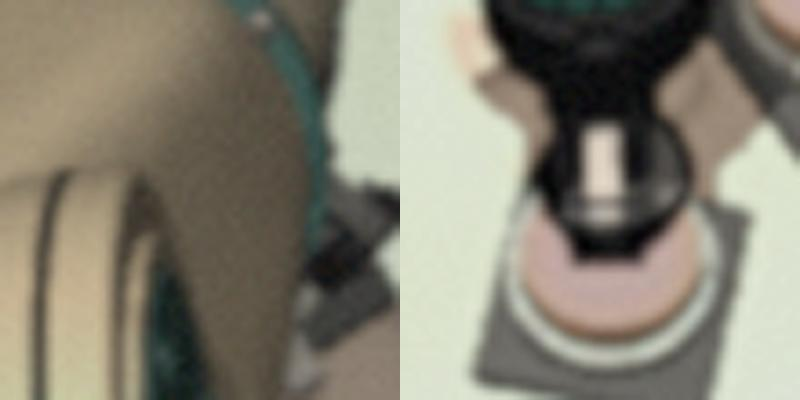

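Request:
step_arm(commands=[0, 0, -2, 0, 0, 0, 0.4, 0, 0, -4.5, 0, 0, 0, 0.4, -3.5, 0.4, -4.5, 0, 0, 0, 0.4, -7, 0.7, -4.5, 0, 0, 0, 0.4, -10.6, 1.1, -4.5, 0, 0, 0, 0.4, -10.6, 1.1, 0, 0, 0, 0, 0.4, -10.6, 1.1, 4.5, 0, 0, 0, 0.4, -10.6, 1.1, 7, 0, 0, 0, 0.4, -10.6, 1.1, 8, 0, 0, 0, 0.4, -10.6, 1.1, 8, 0, 0, 0, 0.4])

```text
clock: 60.05
eef_pos: [699.7, -60.6, 17.1]
tool_rot: [-3.139, -0.001, 2.376]
force: [-0.9, -0.4, -0.5]
width: 51.2
gripper_force: 71.2
```

Request:
step_arm(commands=[0, 0, 0.3, 0, 0, 0, 0.4, 0, 0, 0.6, 0, 0, 0, 0.4, 0, 0, 0.6, 0, 0, 0, 0.4, 0, 0, 0.6, 0, 0, 0, 0.8, 0, 0, 0.6, 0, 0, 0, 0.8, 0, 0, 0.6, 0, 0, 0, 0.8, 0, 0, 0.6, 0, 0, 0, 0.8])

```text
clock: 60.75
eef_pos: [700.3, -59.7, 12.1]
tool_rot: [-3.142, -0.0, 2.378]
force: [0.5, 1.5, 0.4]
width: 68.3
gripper_force: 0.0
```

Request:
step_arm(commands=[0, 0, 0.4, 0, 0, 0, 0.8, 0, 0, 0.85, 0, 0, 0, 0.8, 0, 0, 0.85, 0, 0, 0, 0.4, 0, 0, 0.85, 0, 0, 0, 0.4, 0, 0, 0.85, 0, 0, 0, 0.4, 0, 0, 0.85, 0, 0, 0, 0.4, 0, 0, 0.85, 0, 0, 0, 0.4])

```text
clock: 61.45
eef_pos: [700.3, -59.8, 3.5]
tool_rot: [-3.141, -0.0, 2.378]
force: [-0.3, 0.5, -0.1]
width: 51.9
gripper_force: 62.5
```

Request:
step_arm(commands=[0, 0, 0, 0, 0, 0, 0.8, 0, 0, 0, 0, 0, 0, 0.8, 0, 0, 0, 0, 0, -0.14, 0.8, 0, 0, 0, 0, 0, -0.28, 0.8, 0, 0, 0, 0, 0, -0.42, 0.8, 0, 0, 0, 0, 0, -0.56, 0.8, 0, 0, 0, 0, 0, -0.7, 0.8, 0, 0, 0, 0, 0, -0.84, 0.8, 0, 0, 0, 0, 0, -0.98, 0.8, 0, 0, 0, 0, 0, -1.12, 0.8])

```text
clock: 62.45
eef_pos: [700.5, -60.1, 3.8]
tool_rot: [-3.141, 0.0, -2.78]
force: [0.8, -0.3, 0.6]
width: 68.4
gripper_force: 0.0
```

Request:
step_arm(commands=[0, 0, 0, 0, 0, -0.14, 0.8, 0, 0, 0, 0, 0, -0.28, 0.8, 0, 0, 0, 0, 0, -0.28, 0.8, 0, 0, 0, 0, 0, -0.28, 0.4, 0, 0, 0, 0, 0, -0.28, 0.4, 0, 0, 0, 0, 0, -0.28, 0.4, 0, 0, 0, 0, 0, -0.28, 0.4, 0, 0, 0, 0, 0, -0.28, 0.4])

```text
clock: 63.25
eef_pos: [701.0, -60.0, 4.4]
tool_rot: [-3.141, 0.001, -2.506]
force: [-0.5, -0.0, 6.0]
width: 51.9
gripper_force: 63.1
```

```bash
python3 go.py 618 5 100 3.78
```

```text
t 63.25 p [701.  -60.    4.4] rot [-3.1406e+00  6.0000e-04 -2.5065e+00] q [ 0.14  0.98 -0.18  1.48  0.24  0.7   2.06] F [-0.5 -0.   6. ] w 51.9 gf 63.1
move cm [ 2.81 10.15 -9.58] turn [-0.001  0.001 -0.003]
```

Request:
step_arm(commands=[0, 0, -5, 0, 0, 0, 0.4, 0, 0, -10, 0, 0, 0, 0.4, 0, 0, -13.5, 0, 0, 0, 0.4, 1, 3.5, -13.5, 0, 0, 0, 0.4, 2, 7, -13.5, 0, 0, 0, 0.4, 2.8, 10.1, -13.5, 0, 0, 0, 0.4, 2.8, 10.1, -13.5, 0, 0, 0, 0.4, 2.8, 10.1, -11.5, 0, 0, 0, 0.4, 2.8, 10.1, -10, 0, 0, 0, 0.4, 2.8, 10.1, -10, 0, 0, 0, 0.4])

```text
clock: 64.25
eef_pos: [616.1, 4.1, 100.9]
tool_rot: [3.139, -0.005, -2.506]
force: [0.9, 0.5, -1.2]
width: 51.9
gripper_force: 63.1
```

Request:
step_arm(commands=[0, 0, 0, 0, 0, 0, 0.4, 0, 0, 0, 0, 0, 0, 0.4, 0, 0, 0, 0, 0, 0, 0.4])

```text
clock: 64.55
eef_pos: [618.5, 4.6, 104.3]
tool_rot: [-3.141, 0.001, -2.506]
force: [0.3, 0.3, -1.0]
width: 51.4
gripper_force: 63.1
```

```bash
python3 go.py 618 5 93 3.777
```

```text
t 64.55 p [618.5   4.6 104.3] rot [-3.1410e+00  1.0000e-03 -2.5058e+00] q [ 0.07  0.74 -0.2   1.72  0.21  0.7   1.96] F [ 0.3  0.3 -1. ] w 51.4 gf 63.1
move cm [0.02 0.06 1.13] turn [-0.001  0.001  0.   ]
```

Now I'll lower in small steps until it touches.

Request:
step_arm(commands=[0.02, 0.05, 0.4, 0, 0, 0, 0.4, 0.02, 0.05, 0.8, 0, 0, 0, 0.4, 0.02, 0.05, 1.15, 0, 0, 0, 0.4, 0.02, 0.05, 1.15, 0, 0, 0, 0.4, 0.02, 0.05, 1.15, 0, 0, 0, 0.4])

```text
clock: 65.05
eef_pos: [617.3, 5.1, 92.0]
tool_rot: [3.141, -0.0, -2.505]
force: [0.2, 0.3, -0.3]
width: 51.9
gripper_force: 63.1
```

Request:
step_arm(commands=[0, 0, 0.05, 0, 0, 0, 0.4, 0, 0, 0.1, 0, 0, 0, 0.4, 0, 0, 0.15, 0, 0, 0, 0.4, 0, 0, 0.15, 0, 0, 0, 0.4])

```text
clock: 65.45
eef_pos: [617.4, 5.0, 90.7]
tool_rot: [3.142, 0.0, -2.505]
force: [0.6, 0.1, -0.3]
width: 52.0
gripper_force: 63.1
```

Request:
step_arm(commands=[0, 0, 0.05, 0, 0, 0, 0.4, 0, 0, 0.1, 0, 0, 0, 0.4, 0, 0, 0.15, 0, 0, 0, 0.4, 0, 0, 0.15, 0, 0, 0, 0.4])

```text
clock: 65.85
eef_pos: [617.6, 5.0, 89.9]
tool_rot: [-3.141, 0.0, -2.505]
force: [-1.3, -0.9, 5.6]
width: 52.0
gripper_force: 63.8
```

Request:
step_arm(commands=[0, 0, 0, 0, 0, 0.14, 0.4, 0, 0, 0, 0, 0, 0.28, 0.4, 0, 0, 0.05, 0, 0, 0.42, 0.4, 0, 0, 0.1, 0, 0, 0.56, 0.4, 0, 0, 0.1, 0, 0, 0.56, 0.4])

```text
clock: 66.35
eef_pos: [617.5, 5.4, 88.1]
tool_rot: [-3.141, 0.0, -3.065]
force: [0.1, 0.7, -0.2]
width: 51.9
gripper_force: 63.1
```

```bash
python3 go.py; python3 -c "
from h import *;print(ctrl.read_state()['torque'])"
```

```text
t 66.35 p [617.5   5.4  88.1] rot [-3.1413e+00  1.0000e-04 -3.0654e+00] q [-0.03  0.76 -0.04  1.73  0.05  0.65  1.55] F [ 0.1  0.7 -0.2] w 51.9 gf 63.1
[ 0.1083382  -0.03165859 -0.02273346]
```

It caught and sinks freely, so D fits. I'll continue gently without pressing ahead of the thread.

Request:
step_arm(commands=[0, 0, 0.05, 0, 0, 0.14, 0.4, 0, 0, 0.11, 0, 0, 0.28, 0.4, 0, 0, 0.17, 0, 0, 0.42, 0.4, 0, 0, 0.22, 0, 0, 0.56, 0.4, 0, 0, 0.28, 0, 0, 0.7, 0.4, 0, 0, 0.28, 0, 0, 0.7, 0.4])

```text
clock: 66.95
eef_pos: [617.4, 6.4, 85.1]
tool_rot: [3.141, -0.001, 2.521]
force: [0.8, 3.2, -1.7]
width: 52.1
gripper_force: 63.0
```

Request:
step_arm(commands=[0, 0, 0.05, 0, 0, 0.14, 0.4, 0, 0, 0.11, 0, 0, 0.28, 0.4, 0, 0, 0.17, 0, 0, 0.42, 0.4, 0, 0, 0.22, 0, 0, 0.56, 0.4, 0, 0, 0.28, 0, 0, 0.7, 0.4, 0, 0, 0.28, 0, 0, 0.7, 0.4])

```text
clock: 67.55
eef_pos: [618.1, 6.3, 82.5]
tool_rot: [3.14, -0.001, 1.823]
force: [1.9, 3.4, -1.4]
width: 51.9
gripper_force: 63.1
```

```bash
python3 go.py; python3 -c "
from h import *;print(ctrl.read_state()['torque'])"
```

```text
t 67.55 p [618.1   6.3  82.5] rot [ 3.1405e+00 -6.0000e-04  1.8231e+00] q [-0.26  0.8   0.34  1.74 -0.39  0.67  0.54] F [ 1.9  3.4 -1.4] w 51.9 gf 63.1
[ 0.81562507 -0.52243159 -0.00811095]
```

Request:
step_arm(commands=[0, 0, 0.05, 0, 0, 0.14, 0.4, 0, 0, 0.11, 0, 0, 0.28, 0.4, 0, 0, 0.16, 0, 0, 0.42, 0.4, 0, 0, 0.2, 0, 0, 0.56, 0.4, 0, 0, 0.22, 0, 0, 0.7, 0.4, 0, 0, 0.22, 0, 0, 0.7, 0.4])

```text
clock: 68.15
eef_pos: [618.3, 6.4, 80.4]
tool_rot: [3.141, -0.001, 1.124]
force: [3.0, 5.3, -1.1]
width: 51.8
gripper_force: 63.1
```

Request:
step_arm(commands=[0, 0, 0.02, 0, 0, 0.14, 0.4, 0, 0, 0.04, 0, 0, 0.28, 0.4, 0, 0, 0.04, 0, 0, 0.42, 0.4, 0, 0, 0.04, 0, 0, 0.56, 0.4, 0, 0, 0.04, 0, 0, 0.7, 0.4, 0, 0, 0.04, 0, 0, 0.7, 0.4])

```text
clock: 68.75
eef_pos: [618.4, 8.1, 80.4]
tool_rot: [-3.138, -0.002, 0.425]
force: [3.4, 7.1, 4.0]
width: 51.7
gripper_force: 63.8
```

```bash
python3 go.py; python3 -c "
from h import *;print(ctrl.read_state()['torque'])"
```

```text
t 68.75 p [618.4   8.1  80.4] rot [-3.1378e+00 -2.2000e-03  4.2470e-01] q [-0.46  0.89  0.71  1.74 -0.78  0.81 -0.52] F [3.4 7.1 4. ] w 51.7 gf 63.8
[ 1.93172748 -0.31521609 -0.57513629]
```

Request:
step_arm(commands=[0, 0, -0.04, 0, 0, -0.03, 0.8, 0, 0, -0.04, 0, 0, -0.03, 0.8, 0, 0, -0.04, 0, 0, -0.03, 0.8, 0, 0, -0.04, 0, 0, -0.03, 0.8, 0, 0, -2, 0, 0, 0, 0.8, 0, 0, -6, 0, 0, 0, 0.8, 0, 0, -11, 0, 0, 0, 0.8, 0, 0, -16, 0, 0, 0, 0.8, 0, 0, -20, 0, 0, 0, 0.8, 0, 0, -20, 0, 0, 0, 0.8])

```text
clock: 69.75
eef_pos: [620.3, 2.9, 286.1]
tool_rot: [3.136, -0.009, 0.418]
force: [0.0, -0.5, -0.4]
width: 68.3
gripper_force: 0.0
```

```bash
python3 go.py 404 374.6 281 1.5708; python3 tilt.py
```

```text
t 69.75 p [620.3   2.9 286.1] rot [ 3.1362 -0.0091  0.4182] q [-0.55  0.67  0.9   1.56 -0.56  1.17 -0.69] F [ 0.  -0.5 -0.4] w 68.3 gf 0.0
move cm [ -4.68 -42.75   0.24] turn [ 0.01  -0.005 -1.153]
top j1 206 [-2.6000e-02  1.3000e-02  9.7747e+01] resid 2.4
top j2 221 [-3.0000e-02  2.9000e-02  9.7989e+01] resid 2.4
scene j1 139 [-2.4000e-02  5.0000e-03  9.6667e+01] resid 2.1
scene j2 119 [1.1000e-02 4.5000e-02 9.7269e+01] resid 2.0
```

Both lids are level and home. Now the pails, starting with pail 3.

Request:
step_arm(commands=[-0.5, -4.3, 0, 0, 0, -0.14, 0.4, -1, -8.6, 0, 0, 0, -0.28, 0.4, -1.5, -13, 0, 0, 0, -0.42, 0.4, -2, -17.3, 0, 0, 0, -0.56, 0.4, -2.5, -21.6, 0, 0, 0, -0.7, 0.4, -3, -26, 0, 0, 0, -0.84, 0.4, -3.5, -30.3, 0, 0, 0, -0.98, 0.4, -4, -34.6, 0, 0, 0, -1.12, 0.4, -4.5, -39, 0, 0, 0, -1.15, 0.4, -4.7, -42.8, 0, 0, 0, -1.15, 0.4])

```text
clock: 70.85
eef_pos: [398.0, 378.4, 278.2]
tool_rot: [-3.138, 0.002, 1.571]
force: [1.2, 0.9, 0.1]
width: 34.2
gripper_force: 0.0
```

Request:
step_arm(commands=[0, 0, 3, 0, 0, 0, 0.4, 0, 0, 6, 0, 0, 0, 0.4, 0, 0, 9, 0, 0, 0, 0.4, 0, 0, 11, 0, 0, 0, 0.4, 0, 0, 11, 0, 0, 0, 0.4, 0, 0, 11, 0, 0, 0, 0.4])

```text
clock: 71.45
eef_pos: [400.4, 376.4, 169.2]
tool_rot: [-3.14, 0.002, 1.568]
force: [-0.2, 0.2, 0.9]
width: 34.0
gripper_force: 0.0
```

```bash
python3 go.py 404 374.6 108 1.5708
```

```text
t 71.45 p [400.4 376.4 169.2] rot [-3.1401e+00  2.0000e-03  1.5677e+00] q [-1.16  0.63  0.55  1.87 -0.45  0.77 -0.36] F [-0.2  0.2  0.9] w 34.0 gf 0.0
move cm [-0.17  0.37  6.12] turn [-0.001  0.002 -0.003]
```

Request:
step_arm(commands=[-0.17, 0.37, 2, 0, 0, 0, 0.4, -0.17, 0.37, 4, 0, 0, 0, 0.4, -0.17, 0.37, 6, 0, 0, 0, 0.4, -0.17, 0.37, 6, 0, 0, 0, 0.4, -0.17, 0.37, 6, 0, 0, 0, 0.4])

```text
clock: 71.95
eef_pos: [405.1, 375.6, 111.0]
tool_rot: [3.141, -0.001, 1.568]
force: [0.7, 0.2, 0.3]
width: 34.4
gripper_force: 0.0
```

Request:
step_arm(commands=[0, 0, 0, 0, 0, 0, 0, 0, 0, 0, 0, 0, 0, 0, 0, 0, 0, 0, 0, 0, 0, 0, 0, 0, 0, 0, 0, 0, 0, 0, 0, 0, 0, 0, 0, 0, 0, 0, 0, 0, 0, 0])

```text
clock: 72.55
eef_pos: [405.0, 376.2, 111.4]
tool_rot: [3.14, -0.002, 1.568]
force: [-2.0, -0.3, 7.1]
width: 8.2
gripper_force: 59.8
```

Request:
step_arm(commands=[0, 0, -3, 0, 0, 0, 0, 0, 0, -7, 0, 0, 0, 0, 0, 0, -11, 0, 0, 0, 0, 0, 0, -15, 0, 0, 0, 0, 0, 0, -15.5, 0, 0, 0, 0, 0, 0, -15.5, 0, 0, 0, 0, 0, 0, -15.5, 0, 0, 0, 0])

```text
clock: 73.25
eef_pos: [403.4, 375.0, 263.8]
tool_rot: [-3.139, 0.001, 1.568]
force: [-0.7, -0.4, -1.8]
width: 8.3
gripper_force: 58.9
```

```bash
cat > bars.py <<'E'
from h import *
for n in("top","scene"):
    d=cam(n);C=cloud(d);x,y,z=np.moveaxis(C,-1,0);hsv=cv2.cvtColor(d["image"],cv2.COLOR_RGB2HSV)
    m=(d["range_z"]>0)&(z>110)&(z<300)&(x>360)&(x<680)&(y>80)&(y<470)
    for lo,hi in((116,135),(225,245),(255,285)):
        q,l,s,c=cv2.connectedComponentsWithStats((m&(z>lo)&(z<hi)).astype(np.uint8))
        for i in range(1,q):
            if s[i,4]>60:
                p=C[l==i];a=p.min(0);b=p.max(0);print(n,(lo,hi),"px",c[i].round(),s[i,4],"mid",((a+b)/2).round(1),"ext",(b-a).round(0))
E
python3 bars.py; python3 go.py
```

```text
top (116, 135) px [244. 302.] 204 mid [415.2 142.6 125. ] ext [15. 77. 17.]
top (116, 135) px [194. 310.] 219 mid [403.3 243.6 125.2] ext [31. 76. 16.]
top (225, 245) px [160. 205.] 2100 mid [579.8 288.4 234.9] ext [121. 290.  20.]
top (255, 285) px [120. 304.] 263 mid [402.7 346.8 270.2] ext [36. 66. 29.]
scene (116, 135) px [404. 258.] 153 mid [418.4 145.7 124. ] ext [19. 79. 16.]
scene (116, 135) px [438. 279.] 163 mid [404.7 247.9 123.9] ext [32. 75. 15.]
scene (225, 245) px [415. 334.] 1819 mid [582.8 291.8 234.9] ext [117. 292.  20.]
scene (255, 285) px [488. 274.] 137 mid [404.7 338.9 269.5] ext [14. 43. 26.]
t 73.35 p [403.5 374.8 263.3] rot [-3.1391e+00  2.4000e-03  1.5678e+00] q [-1.21  0.52  0.63  1.77 -0.36  0.98 -0.44] F [ 0.1 -0.2 -1.7] w 8.4 gf 58.9
```

```bash
python3 - <<'E'
from h import *
for n in("top","scene"):
    d=cam(n);C=cloud(d);x,y,z=np.moveaxis(C,-1,0)
    m=(d["range_z"]>0)&(abs(x-404)<12)&(y>312)&(y<358)&(z>262)&(z<295);p=C[m]
    if len(p)>10: print(n,len(p),np.polyfit(p[:,1]-355,p[:,2],1).round(3),"ymin",p[:,1].min().round(1),np.median(p[:,0]))
E
```

```text
top 162 [1.01000e-01 2.80141e+02] ymin 314.9 402.2888864520926
scene 127 [6.50000e-02 2.78454e+02] ymin 317.7 406.89912931042244
```

Request:
step_arm(commands=[2, 0, 0, 0, 0, 0, 0, 4.1, 0, 0, 0, 0, 0, 0, 4.1, 3, 0, 0, 0, 0, 0, 4.1, 6, 0, 0, 0, 0, 0, 4.1, 6, 0, 0, 0, 0, 0, 4.1, 6, 0, 0, 0, 0, 0])

```text
clock: 74.05
eef_pos: [464.9, 415.4, 263.8]
tool_rot: [-3.14, 0.002, 1.566]
force: [0.4, 0.1, -2.2]
width: 8.1
gripper_force: 58.9
```

```bash
python3 go.py 575 416 264 1.568; python3 bars.py|grep 255
```

```text
t 74.05 p [464.9 415.4 263.8] rot [-3.1402e+00  1.8000e-03  1.5661e+00] q [-1.13  0.62  0.61  1.57 -0.39  1.08 -0.43] F [ 0.4  0.1 -2.2] w 8.1 gf 58.9
move cm [ 0.12 11.01 -0.04] turn [-0.001  0.002 -0.002]
top (255, 285) px [ 99. 271.] 268 mid [464.1 385.6 270.1] ext [35. 62. 30.]
scene (255, 285) px [490. 305.] 156 mid [465.1 381.5 268.8] ext [12. 46. 28.]
```

Request:
step_arm(commands=[0, 3, 0, 0, 0, 0, 0, 0, 6, 0, 0, 0, 0, 0, 0, 9, 0, 0, 0, 0, 0, 0, 11, 0, 0, 0, 0, 0, 0, 11, 0, 0, 0, 0, 0, 0, 11, 0, 0, 0, 0, 0, 0, 11, 1, 0, 0, 0, 0, 0, 11, 2, 0, 0, 0, 0, 0, 11, 2, 0, 0, 0, 0])

```text
clock: 75.05
eef_pos: [572.3, 416.0, 242.6]
tool_rot: [-3.137, 0.002, 1.569]
force: [-0.9, 0.2, -1.1]
width: 8.1
gripper_force: 58.9
```

```bash
python3 go.py 575 416 224 1.568; python3 - <<'E'
from h import *
d=cam("scene");T=d["world_to_cam"];q=T[:3,:3]@[575,396,230]+T[:3,3];u=int(d["cx"]+d["f"]*q[0]/q[2]);v=int(d["cy"]+d["f"]*q[1]/q[2])
cv2.imwrite("pics/hook3.png",cv2.convertScaleAbs(cv2.resize(d["image"][max(0,v-60):v+60,u-70:u+70,::-1],(700,600),interpolation=cv2.INTER_CUBIC),alpha=1.6))
E
```

```text
t 75.05 p [572.3 416.  242.6] rot [-3.1374e+00  1.8000e-03  1.5687e+00] q [-0.95  0.77  0.58  1.32 -0.43  1.17 -0.34] F [-0.9  0.2 -1.1] w 8.1 gf 58.9
move cm [0.   0.28 1.86] turn [-0.004  0.002  0.001]
```

View pics/hook3.png

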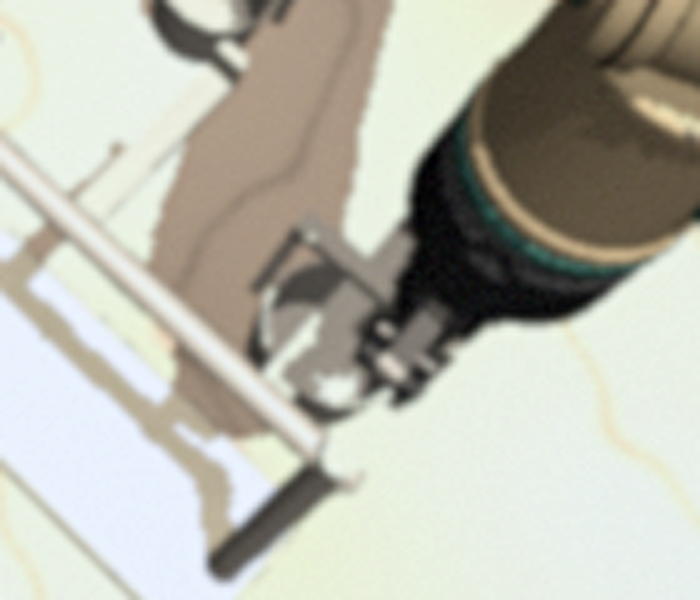

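The bar, from (300,230) to (400,310), sits over the third prong, and the fingers at (390,350) are beside it. Lowering onto the prong.

Request:
step_arm(commands=[0, 0.1, 0.8, 0, 0, 0, 0, 0, 0.1, 1.6, 0, 0, 0, 0, 0, 0.1, 2, 0, 0, 0, 0, 0, 0.1, 2.2, 0, 0, 0, 0, 0, 0.1, 2.2, 0, 0, 0, 0])

```text
clock: 75.6
eef_pos: [575.6, 415.8, 222.6]
tool_rot: [-3.141, 0.0, 1.568]
force: [-0.7, -0.1, -1.3]
width: 8.4
gripper_force: 58.9
```

Request:
step_arm(commands=[0, 0, 0.15, 0, 0, 0, 0, 0, 0, 0.25, 0, 0, 0, 0, 0, 0, 0.25, 0, 0, 0, 0])

```text
clock: 75.9
eef_pos: [576.0, 416.0, 221.4]
tool_rot: [3.141, -0.001, 1.568]
force: [-0.5, -0.1, 1.2]
width: 8.1
gripper_force: 59.4
```

Request:
step_arm(commands=[0, 0, 0, 0, 0, 0, 0.3, 0, 0, 0, 0, 0, 0, 0.3, 0, 0, 0, 0, 0, 0, 0.3, 0, 0, -1, 0, 0, 0, 0.3, 0, 0, -3, 0, 0, 0, 0.3, 0, 0, -5, 0, 0, 0, 0.3, 0, 0, -7, 0, 0, 0, 0.3])

```text
clock: 76.6
eef_pos: [575.8, 415.9, 292.1]
tool_rot: [3.141, -0.0, 1.568]
force: [0.1, 0.1, 0.0]
width: 25.7
gripper_force: 0.0
```

```bash
python3 go.py 403.3 263 292 1.87;python3 - <<'E'
from h import *
for n in("top","scene"):
    d=cam(n);C=cloud(d);x,y,z=np.moveaxis(C,-1,0)
    m=(d["range_z"]>0)&(abs(x-575)<25)&(y>345)&(y<445)&(z>231)&(z<250);p=C[m]
    if len(p)>10: print(n,len(p),np.percentile(p,[2,50,98],axis=0).round(1).tolist())
E
```

```text
t 76.6 p [575.8 415.9 292.1] rot [ 3.1410e+00 -2.0000e-04  1.5677e+00] q [-0.95  0.74  0.59  1.25 -0.41  1.27 -0.37] F [0.1 0.1 0. ] w 25.7 gf 0.0
move cm [-1.534e+01 -1.720e+01 -1.000e-02] turn [ 0.001 -0.    -0.302]
top 254 [[561.4, 356.7, 231.3], [574.4, 389.4, 236.7], [594.7, 426.7, 241.9]]
scene 209 [[562.8, 360.2, 231.2], [579.1, 391.8, 236.7], [590.7, 433.6, 240.2]]
```

Request:
step_arm(commands=[-2.5, -3, 0, 0, 0, -0.1, 0.4, -5.5, -6.5, 0, 0, 0, -0.2, 0.4, -8.5, -10, 0, 0, 0, -0.296, 0.4, -12, -14, 0, 0, 0, -0.296, 0.4, -15.3, -17.8, 0, 0, 0, -0.296, 0.4, -15.3, -17.8, 4, 0, 0, -0.296, 0.4, -15.3, -17.8, 8, 0, 0, -0.296, 0.4, -15.3, -17.8, 12, 0, 0, -0.296, 0.4, -15.3, -17.8, 12, 0, 0, -0.296, 0.4, -15.3, -17.8, 12, 0, 0, -0.296, 0.4])

```text
clock: 77.7
eef_pos: [397.3, 263.1, 170.7]
tool_rot: [-3.141, 0.001, 1.863]
force: [0.3, -0.4, 0.3]
width: 34.0
gripper_force: 0.0
```

```bash
python3 go.py 397.8 262.4 110.5 1.864
```

```text
t 77.7 p [397.3 263.1 170.7] rot [-3.1407e+00  8.0000e-04  1.8632e+00] q [-0.98  0.52  0.48  2.06 -0.39  0.65  0.06] F [ 0.3 -0.4  0.3] w 34.0 gf 0.0
move cm [-0.07  0.03  6.02] turn [-0.001  0.001 -0.001]
```

Request:
step_arm(commands=[-0.07, 0.03, 2, 0, 0, 0, 0.4, -0.07, 0.03, 4, 0, 0, 0, 0.4, -0.07, 0.03, 6, 0, 0, 0, 0.4, -0.07, 0.03, 6, 0, 0, 0, 0.4, -0.07, 0.03, 6, 0, 0, 0, 0, -0.07, 0.03, 6, 0, 0, 0, 0, -0.07, 0.03, 6, 0, 0, 0, 0, -0.07, 0.03, 6, 0, 0, 0, 0, -0.07, 0.03, 6, 0, 0, 0, 0, -0.07, 0.03, 6, 0, 0, 0, 0])

```text
clock: 78.7
eef_pos: [399.1, 263.6, 112.4]
tool_rot: [3.138, -0.001, 1.864]
force: [-1.2, -0.4, 7.9]
width: 8.3
gripper_force: 59.9
```

Request:
step_arm(commands=[0, 0, -3, 0, 0, 0, 0, 0, 0, -7, 0, 0, 0, 0, 0, 0, -11, 0, 0, 0, 0, 0, 0, -15, 0, 0, 0.1, 0, 0, 0, -15.5, 0, 0, 0.2, 0, 0, 0, -15.5, 0, 0, 0.296, 0, 0, 0, -15.5, 0, 0, 0.296, 0, 0, 0, -15.5, 0, 0, 0.296, 0])

```text
clock: 79.5
eef_pos: [397.4, 262.8, 265.8]
tool_rot: [-3.142, -0.0, 1.57]
force: [-0.1, 0.6, -1.3]
width: 8.1
gripper_force: 58.9
```

```bash
python3 go.py 572 315.5 264 1.568
```

```text
t 79.5 p [397.4 262.8 265.8] rot [-3.1415e+00 -2.0000e-04  1.5702e+00] q [-1.13  0.4   0.68  1.95 -0.32  0.89 -0.29] F [-0.1  0.6 -1.3] w 8.1 gf 58.9
move cm [ 5.28 17.46  0.18] turn [-0.    -0.     0.002]
```

Request:
step_arm(commands=[3, 0, 0, 0, 0, 0, 0, 5.3, 0, 0, 0, 0, 0, 0, 5.3, 3.5, 0, 0, 0, 0, 0, 5.3, 7, 0, 0, 0, 0, 0, 5.3, 10.5, 0, 0, 0, 0, 0, 5.3, 14, 0, 0, 0, 0, 0, 5.3, 17.4, 0, 0, 0, 0, 0, 5.3, 17.4, 0, 0, 0, 0, 0, 5.3, 17.4, 1, 0, 0, 0, 0, 5.3, 17.4, 2, 0, 0, 0, 0])

```text
clock: 80.5
eef_pos: [570.5, 315.5, 244.3]
tool_rot: [-3.14, -0.0, 1.569]
force: [-1.1, -0.3, -2.0]
width: 7.9
gripper_force: 58.9
```

Request:
step_arm(commands=[0, 0, 0.5, 0, 0, 0, 0, 0, 0, 1, 0, 0, 0, 0, 0, 0, 1.5, 0, 0, 0, 0, 0, 0, 1.8, 0, 0, 0, 0, 0, 0, 1.8, 0, 0, 0, 0])

```text
clock: 81.0
eef_pos: [571.5, 315.4, 227.2]
tool_rot: [-3.141, 0.0, 1.568]
force: [-0.1, -0.2, -1.7]
width: 8.3
gripper_force: 58.9
```

Request:
step_arm(commands=[0, 0, 0.2, 0, 0, 0, 0, 0, 0, 0.4, 0, 0, 0, 0, 0, 0, 0.4, 0, 0, 0, 0])

```text
clock: 81.3
eef_pos: [571.7, 315.3, 223.3]
tool_rot: [-3.141, 0.0, 1.568]
force: [-0.1, -0.2, -0.5]
width: 8.2
gripper_force: 58.9
```

Request:
step_arm(commands=[0, 0, 0.1, 0, 0, 0, 0, 0, 0, 0.2, 0, 0, 0, 0, 0, 0, 0.2, 0, 0, 0, 0])

```text
clock: 81.6
eef_pos: [572.0, 315.4, 222.4]
tool_rot: [3.141, -0.001, 1.568]
force: [-1.3, -0.9, 3.9]
width: 7.9
gripper_force: 59.6
```

Request:
step_arm(commands=[0, 0, 0, 0, 0, 0, 0.3, 0, 0, 0, 0, 0, 0, 0.3, 0, 0, 0, 0, 0, 0, 0.3, 0, 0, -1, 0, 0, 0, 0.3, 0, 0, -3, 0, 0, 0, 0.3, 0, 0, -5, 0, 0, 0, 0.3, 0, 0, -7, 0, 0, 0, 0.3, 0, 0, -7, 0, 0, 0, 0.3])

```text
clock: 82.4
eef_pos: [573.8, 315.6, 295.2]
tool_rot: [3.136, -0.003, 1.568]
force: [0.3, -0.1, 0.5]
width: 25.5
gripper_force: 0.0
```

Request:
step_arm(commands=[-3, -3, 0, 0, 0, 0.07, 0.4, -6, -6, 0, 0, 0, 0.07, 0.4, -9, -9, 0, 0, 0, 0.07, 0.4, -12, -12, 0, 0, 0, 0.07, 0.4, -15.4, -15.5, 0, 0, 0, 0.07, 0.4, -15.4, -15.5, 4, 0, 0, 0.07, 0.4, -15.4, -15.5, 8, 0, 0, 0.07, 0.4, -15.4, -15.5, 12, 0, 0, 0.07, 0.4, -15.4, -15.5, 12, 0, 0, 0.07, 0.4, -15.4, -15.5, 12, 0, 0, 0.07, 0.4])

```text
clock: 83.4
eef_pos: [416.4, 161.3, 171.7]
tool_rot: [-3.141, 0.001, 1.497]
force: [0.5, -0.1, 0.6]
width: 33.9
gripper_force: 0.0
```

```bash
python3 bars.py; python3 go.py 416.9 161.6 110.5 1.496
```

```text
top (116, 135) px [131. 240.] 64 mid [560.4 385.  125.4] ext [29. 38. 19.]
top (116, 135) px [250. 303.] 130 mid [414.3 129.8 124.6] ext [13. 50. 17.]
top (225, 245) px [155. 207.] 2502 mid [582.1 289.3 235. ] ext [115. 293.  20.]
top (255, 285) px [223. 319.] 113 mid [369.3 162.6 271.6] ext [18. 24. 26.]
scene (116, 135) px [404. 258.] 124 mid [417.6 145.9 123.2] ext [16. 78. 13.]
scene (225, 245) px [420. 336.] 2239 mid [582.4 291.8 234.4] ext [118. 292.  19.]
scene (255, 285) px [407. 243.] 195 mid [458.4 162.6 270.2] ext [55. 36. 29.]
t 83.5 p [417.7 162.  173. ] rot [ 3.1390e+00 -1.2000e-03  1.4976e+00] q [-0.84  0.5   0.59  2.14 -0.47  0.63 -0.  ] F [-0.7  0.3 -0.2] w 34.2 gf 0.0
move cm [-0.05 -0.09  6.25] turn [ 0.003 -0.001  0.002]
```

Request:
step_arm(commands=[0, 0, 2, 0, 0, 0, 0.4, 0, 0, 4, 0, 0, 0, 0.4, 0, 0, 6, 0, 0, 0, 0.4, 0, 0, 6.1, 0, 0, 0, 0.4, 0, 0, 6.1, 0, 0, 0, 0, 0, 0, 6.1, 0, 0, 0, 0, 0, 0, 6.1, 0, 0, 0, 0, 0, 0, 6.1, 0, 0, 0, 0, 0, 0, 6.1, 0, 0, 0, 0, 0, 0, 6.1, 0, 0, 0, 0])

```text
clock: 84.5
eef_pos: [417.6, 162.2, 112.1]
tool_rot: [3.139, -0.002, 1.498]
force: [-1.1, -0.1, 7.5]
width: 8.2
gripper_force: 59.6
```

Request:
step_arm(commands=[0, 0, -3, 0, 0, 0, 0, 0, 0, -7, 0, 0, 0, 0, 0, 0, -11, 0, 0, 0, 0, 0, 0, -15, 0, 0, -0.07, 0, 0, 0, -15.5, 0, 0, -0.07, 0, 0, 0, -15.5, 0, 0, -0.07, 0, 0, 0, -15.5, 0, 0, -0.07, 0, 0, 0, -15.5, 0, 0, -0.07, 0])

```text
clock: 85.3
eef_pos: [415.2, 161.5, 264.2]
tool_rot: [-3.139, 0.001, 1.567]
force: [-0.7, 0.9, -1.5]
width: 7.9
gripper_force: 59.2
```

```bash
python3 go.py 568 216 264 1.568
```

```text
t 85.3 p [415.2 161.5 264.2] rot [-3.1387e+00  1.5000e-03  1.5673e+00] q [-0.96  0.36  0.71  2.03 -0.31  0.86 -0.08] F [-0.7  0.9 -1.5] w 7.9 gf 59.2
move cm [ 5.51 15.26 -0.04] turn [-0.003  0.001 -0.001]
```

Request:
step_arm(commands=[3, 0, 0, 0, 0, 0, 0, 5.45, 0, 0, 0, 0, 0, 0, 5.45, 3, 0, 0, 0, 0, 0, 5.45, 6, 0, 0, 0, 0, 0, 5.45, 9, 0, 0, 0, 0, 0, 5.45, 12, 0, 0, 0, 0, 0, 5.45, 15.2, 0, 0, 0, 0, 0, 5.45, 15.2, 0, 0, 0, 0, 0, 5.45, 15.2, 1, 0, 0, 0, 0, 5.45, 15.2, 2, 0, 0, 0, 0])

```text
clock: 86.3
eef_pos: [567.0, 215.7, 243.5]
tool_rot: [-3.138, 0.001, 1.568]
force: [-0.4, -0.3, -1.5]
width: 7.9
gripper_force: 59.2
```

Request:
step_arm(commands=[0, 0, 0.5, 0, 0, 0, 0, 0, 0, 1, 0, 0, 0, 0, 0, 0, 1.5, 0, 0, 0, 0, 0, 0, 1.9, 0, 0, 0, 0, 0, 0, 1.9, 0, 0, 0, 0, 0, 0, 1.9, 0, 0, 0, 0])

```text
clock: 86.9
eef_pos: [568.6, 215.9, 226.6]
tool_rot: [3.141, -0.0, 1.568]
force: [0.2, 0.1, -1.4]
width: 8.0
gripper_force: 59.2
```

Request:
step_arm(commands=[0, 0, 0.2, 0, 0, 0, 0, 0, 0, 0.35, 0, 0, 0, 0, 0, 0, 0.45, 0, 0, 0, 0, 0, 0, 0.5, 0, 0, 0, 0, 0, 0, 0.5, 0, 0, 0, 0])

```text
clock: 87.4
eef_pos: [568.5, 215.9, 222.0]
tool_rot: [3.142, -0.0, 1.568]
force: [-1.7, 0.3, 3.0]
width: 7.9
gripper_force: 59.8
```

Contact. I'll release, rise and back away.

Request:
step_arm(commands=[0, 0, 0, 0, 0, 0, 0.3, 0, 0, 0, 0, 0, 0, 0.3, 0, 0, 0, 0, 0, 0, 0.3, 0, 0, -1, 0, 0, 0, 0.3, 0, 0, -3, 0, 0, 0, 0.3, 0, 0, -5, 0, 0, 0, 0.3, 0, 0, -8, 0, 0, 0, 0.3, 0, -4, -8, 0, 0, 0, 0.3, 0, -8, -8, 0, 0, 0, 0.3, 0, -12, -8, 0, 0, 0, 0.3])

```text
clock: 88.4
eef_pos: [447.5, 216.0, 302.2]
tool_rot: [3.141, -0.001, 1.567]
force: [-0.7, 0.1, 0.4]
width: 25.8
gripper_force: 0.0
```

Request:
step_arm(commands=[-4, -2, 0, 0, 0, 0, 0.3, -8, -2, 0, 0, 0, 0, 0.3, -12, -2, 0, 0, 0, 0, 0.3, -16, -2, 0, 0, 0, 0, 0.3, -20, -2, 0, 0, 0, 0, 0.3, -20, -2, 0, 0, 0, 0, 0.3, -20, -2, 0, 0, 0, 0, 0.3, -20, -2, 0, 0, 0, 0, 0.3])

```text
clock: 89.2
eef_pos: [428.2, 17.2, 301.7]
tool_rot: [3.141, -0.001, 1.569]
force: [0.2, 0.5, 0.3]
width: 25.6
gripper_force: 0.0
```

```bash
python3 tilt.py; python3 go.py lids; python3 - <<'E'
from h import *
d=cam("top");C=cloud(d);x,y,z=np.moveaxis(C,-1,0)
for b,xx in((391+5,575),(296,572),(196,568)):
    m=(d["range_z"]>0)&(abs(x-xx)<9)&(abs(y-b)<45)&(z>231)&(z<250)&(abs(y-b+5)>10);p=C[m]
    if len(p)>10: print(b,len(p),np.percentile(p,[2,50,98],axis=0).round(1).tolist())
a=d["image"][120:400,80:440,::-1];s=cam("scene")["image"][170:440,230:530,::-1]
cv2.imwrite("pics/end.png",cv2.convertScaleAbs(cv2.hconcat([cv2.resize(a,(400,311)),cv2.resize(s,(400,311))]),alpha=1.5))
E
```

```text
top j1 hidden
top j2 hidden
scene j1 137 [-4.0000e-02  1.5000e-02  9.7026e+01] resid 1.9
scene j2 118 [-2.0000e-03  5.2000e-02  9.7308e+01] resid 1.9
lid [379. 197.] 429 [ 661.8 -160.6]
lid [387. 256.] 457 [ 522.8 -171.1]
t 89.35 p [428.   17.4 301.5] rot [-3.1414e+00 -2.0000e-04  1.5702e+00] q [-0.71  0.28  0.78  2.01 -0.24  0.94  0.19] F [-1.1  0.3 -0. ] w 25.4 gf 0.0
396 186 [[569.5, 356.5, 231.5], [574.4, 404.2, 236.9], [580.4, 433.5, 241.4]]
296 179 [[565.4, 256.9, 231.8], [570.7, 304.4, 237.0], [575.9, 334.0, 241.2]]
196 182 [[562.0, 158.1, 231.7], [566.8, 205.9, 237.1], [573.0, 234.2, 241.6]]
```

View pics/end.png

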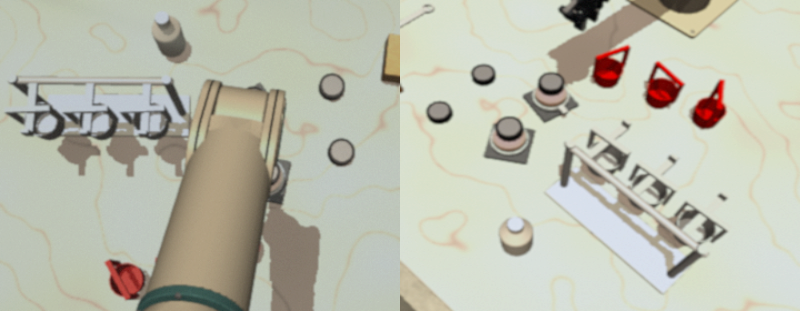

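All three pails hang on the hooks, seen in the right panel at (605,150), (650,185) and (700,220). Both jars carry level lids at (551,85) and (509,128), and the two spare lids lie on the counter. Handing in.

```bash
python3 -c "
from cell import ctrl
print(ctrl.finish_job())"
```

```text
the job is handed in; nothing more can be done
None
```

I handed the job in with both jars closed by level, fully screwed-home lids, all three steel pails hanging on the hooks and the two spare lids on the counter; the hand-in returned no verdict.

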